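# Mark the rack place and show the round-topped plaque to the inspection camera

## Task

Drop the wooden marker dowel end-down into the rack hole in front of the round-topped clay plaque and let it go; then lift that plaque out of the rack and hold it up to the inspection camera: leaf relief towards the lens, right way up, square to the line of sight, with its middle on the lens axis 15 cm in front of the lens. Finish while holding it still there in the air - do not put it down or let go - and leave the other two plaques, the camera and stand, and the pot and batten where they are.

Things in the scene. Friction and masses are not known exactly. Their poses are not given: they have to be found in the camera images.
- rack: Fixed wooden rack, 130 (x) x 350 (y) x 40 mm high, origin at the centre of its underside, yaw within 0.3 rad. Three plaque slots at x = -40, y = -115, 0, +115 mm, each 13 (x) by 96 mm (y); in front of each, at x = +40 mm and the same y, a round marker hole 17 mm across. Slots and holes are 28 mm deep (floor 12 mm above the underside). Plaque faces look to its +x, the side of the holes.
- round: The wanted plaque: grey-brown fired clay, 10 thick (x), 90 wide (y), 110 mm high (z), straight sides, top a half circle of radius 45 mm; 0.14-0.28 kg. Origin at the centre of its underside; +x is the face with the leaf outline raised 1.5 mm, 35 to 78 mm above the underside; smooth above. Stands upright in any one of the slots, face to the rack's +x, its top 122 mm above the table.
- round_mid (a point): Middle of the wanted plaque: 55 mm above its underside, mid width, mid thickness.
- flat: Other plaque, same clay and size but with a straight square top, 90 wide x 100 mm high x 10 mm thick; origin at the centre of its underside, face +x. Stays in its slot.
- gable: Other plaque, same clay, with a pointed roof-like top, 90 wide x 106 mm high x 10 mm thick; origin at the centre of its underside, face +x. Stays in its slot.
- dowel: Loose marker dowel of plain dark wood, 14 mm in diameter, 120 mm long, 25 g, standing upright in the hole of the stand block; origin at the centre of its foot, z along it. Its top is 132 mm above the table at the start and again once in a rack hole.
- block: Fixed pale wooden stand block 60 x 60 x 40 mm high with one upright hole 17 mm across, 28 mm deep, in the middle of its top; origin at the centre of its underside.
- stand: Fixed stand of the inspection camera: steel foot 130 x 110 mm, post and fork, up to 285 mm high; origin on the table about under the lens front, 80 mm before the foot's middle (which lies to its +x). The camera head (60 x 54 x 50 mm box with a lens tube) looks to the stand's -x side, tilted 0.2 to 0.5 rad downwards on a stiff hinge; do not shift it.
- lens (a point): Centre of the front of the lens, about 0.24 to 0.26 m above the table. Its +x axis points back into the camera, so the camera looks along -x; y is level; z is up in the picture, leaning with the camera. A plaque shown correctly has the same axes as this point and its middle at x = -150 mm in this frame.
- pot: White water pot, 80 mm across, 65 mm high, standing beyond the rack; to be left alone. Origin at the centre of its underside.
- batten: Loose wooden batten 300 x 35 x 8 mm lying on the right of the work; to be left alone. Origin at the centre of its underside.
Things that resemble listed ones, but are neither listed nor needed, are in the scene too. Leave any blue or turquoise look-alike of the round alone.

How it is judged:
By the outcome, as a careful person would: the job done as asked, in the order asked, and still so for the second after the job is handed in, while the arm keeps its last pose, push and grip.
It also fails if it takes over 58 s, if anything falls off the work surface, if the arm or the gripper's body presses on something with over 40 N, if the wrist force passes 120 N, or if a joint passes its speed limit or range.

## Robot

A 7-joint arm with a two-finger parallel gripper is mounted at the origin on the work surface. World frame = base frame: x ahead of the robot, y to its left, z up, the work surface at z = 0. Lengths are in m, angles in rad, forces in N, time in s.
With the tool pointing down it reaches from about 0.425 to 0.95 m from the base axis. Payload 4.7 kg.
Tool frame: the origin (TCP) lies on the centre line of the jaws, within the pads' length; the fingertips stand manip.tip_extent ahead of it and the grasp point (between the pads) lies 5 mm behind it (manip.tip_extent is the distance from the TCP to the fingertips, in m); x points along the fingers, y is the direction in which the jaws open and shut, and the axes are right-handed (so a half turn about x gives the same grasp; the last joint's range is limited). The gripper opens to 85 mm and grips with 20 to 120 N. Pads are 22 mm wide; open, the fingers measure 114 mm over their backs; the gripper's body (76 mm by 85 mm) begins 54 mm behind the grasp point. The pads swing forward as they close: fully open they stand 13 mm farther back than shut.
Start: joints at [1.31, 0.469, -0.049, 1.532, 0.024, 1.141, -0.082], TCP at [0.155, -0.657, 0.245] pointing down, gripper open.
Joint ranges: [-2.59, 2.59], [-0.33, 1.99], [-1.39, 1.29], [0.1, 2.45], [-1.04, 4.18], [0.21, 1.99], [-2.66, 2.66]. Speed limits (rad/s): [2.57, 2.57, 3.14, 3.14, 3.14, 3.14, 3.14].

## Interface

Orientations are given as a unit quaternion [w, x, y, z].
In Python, from workcell import manip gives the robot as it stands.
- The arm moves only by the tool drive_tool, never from a script. Its argument "deltas" is a list that holds one entry, the list of rows, each a list of 7 numbers: the shift along the tool's x, y, z in mm, then the turn, a rotation vector about the tool's x, y, z in rad, then the opening, from 0 (shut) to 1 (fully open). A call has 1 to 5 rows; each row shifts and turns the pose as measured when the row begins, along the tool's axes as they then stand; what a row does not reach is not made up. A row lasts 1/8 s, in which the tool goes at most 62.5 mm and 10.7 degrees, less where a joint would pass 70% of its speed; a pose out of reach is approached as far as the arm can. A call is refused whole if a number of a shift passes 62.5 or a number of a turn 0.188, either way. A call with a gripper value outside its range is refused whole. The fingers move at their own pace and stop on an object; the grip force is fixed at half the most. Time passes only in rows, so rows that do not move let the fingers close. It gives the time, the measured TCP pose, the force and the opening at its end, in the units of the state.
- manip.get_obs(): the state, without advancing time (a new reading comes with each control period).
- manip.get_image(name): name is "scene" or "top" or "wrist"; returns a dict with "color" (480x640x3 uint8, red, green, blue), "K" (3x3 intrinsics, pixels), "view" (4x4, takes a point from world to camera coordinates). Camera axes: x right, y down, z forward; pixel columns grow to the right and rows downward; lengths in m; the calibration is good to about 2 mm. A picture is of the moment at which its call begins. There is no depth.
- manip.sign_off(): hands the job in, once; it reports no verdict.
The state is a dict: "t": time; "qpos": joint angles; "qvel": joint speeds; "joint_torque": joint torques, N m; "eef_pos": TCP position; "eef_rot": TCP orientation; "contact_force": force on the tool from outside, world axes, zero at the start; "ft_torque": the same for the moment, N m; "width": opening from 0.0 (shut) to 1.0 (fully open).
Only numpy, scipy, OpenCV 4.12 (cv2) and the standard library are available. Lean on these libraries where they do the work, as an engineer would, in place of code of your own. Each camera call takes 0.05 s, during which the arm holds its last target.

## Working session

There is one attempt and no reset: what is moved stays moved. The work goes in short steps, Python scripts to look and compute and a tool call to move; the robot and the scene stay as the last step left them, time stands still between calls to the robot, and variables do not carry over. Pictures are saved under pics/ and viewed, and the job is handed in when it is done.

Besides the shell and the picture viewer there is one more tool, called after "Request:" by a JSON object that holds its "api" and its "payload". drive_tool: Moves the arm, as the interface text tells. Its arguments: {"type":"object","properties":{"deltas":{"type":"array"}},"required":["deltas"]}

```bash
ls; mkdir -p pics; python3 - <<'E'
from workcell import manip
import cv2,numpy as np
o=manip.get_obs()
for k,v in o.items(): print(k,np.round(v,4))
print(manip.tip_extent)
for n in ["scene","top","wrist"]:
    d=manip.get_image(n); cv2.imwrite(f"pics/{n}0.png",d["color"][:,:,::-1]); np.savez(f"{n}0.npz",**d); print(n,d["K"].round(1).tolist(),d["view"].round(3).tolist())
E
```

```text
pics
t 0.0
qpos [ 1.3101  0.4695 -0.0486  1.5337  0.0241  1.141  -0.0823]
qvel [ 0.001  -0.     -0.0006  0.0009 -0.0002 -0.0007  0.0004]
joint_torque [ 4.0000e-04 -5.1030e+01 -4.6400e-02 -2.3771e+01  1.0600e-02  7.7000e-03
 -0.0000e+00]
eef_pos [ 0.1549 -0.6564  0.2443]
eef_rot [-0.0811 -0.7022 -0.0825  0.7025]
contact_force [-0.3413  0.9738  0.5051]
ft_torque [-0.024   0.0178  0.0214]
width 1.0033
0.014
scene [[442.2, 0.0, 312.4], [0.0, 442.2, 229.2], [0.0, 0.0, 1.0]] [[0.147, 0.989, -0.02, -0.017], [0.552, -0.099, -0.828, -0.187], [-0.821, 0.111, -0.56, 1.701], [0.0, 0.0, 0.0, 1.0]]
top [[487.0, 0.0, 319.8], [0.0, 487.0, 239.8], [0.0, 0.0, 1.0]] [[-0.001, -1.0, -0.015, -0.043], [-0.989, 0.003, -0.146, 0.579], [0.146, 0.015, -0.989, 1.254], [0.0, 0.0, 0.0, 1.0]]
wrist [[376.9, 0.0, 322.2], [0.0, 376.9, 240.8], [0.0, 0.0, 1.0]] [[0.23, -0.973, -0.002, -0.674], [-0.931, -0.22, 0.293, -0.039], [-0.285, -0.066, -0.956, 0.38], [0.0, 0.0, 0.0, 1.0]]
```

View pics/scene0.png

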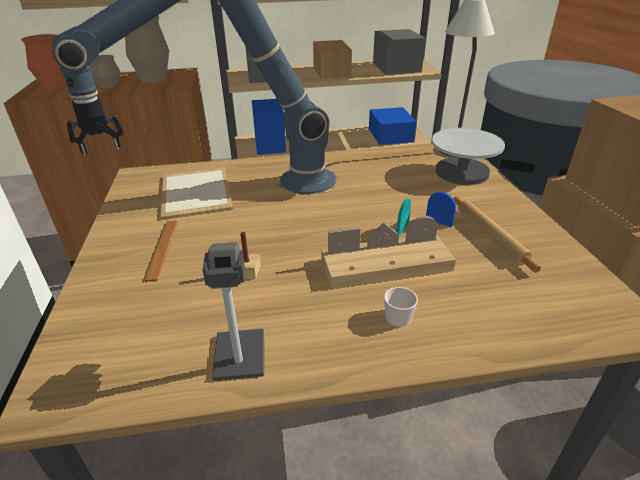

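View pics/top0.png

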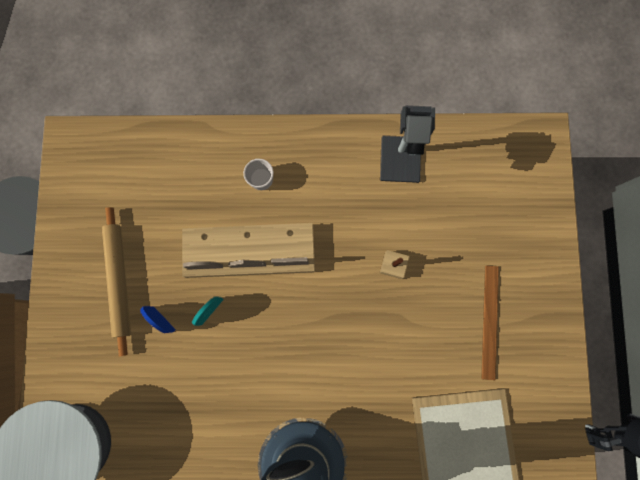

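View pics/wrist0.png

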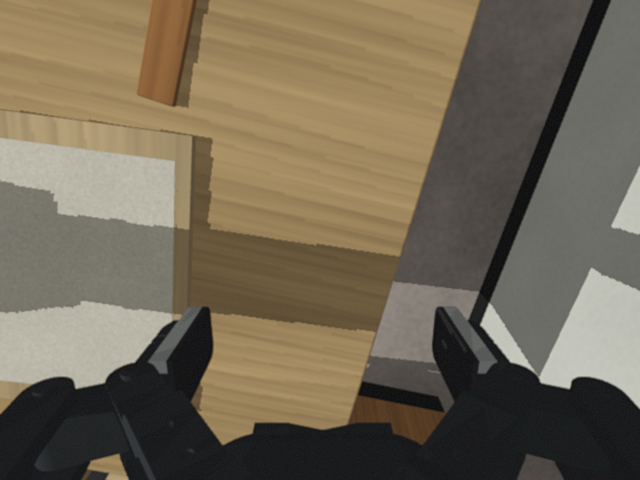

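```bash
cat > h.py <<'E'
import numpy as np,cv2
def load(n): 
    d=np.load(n+'.npz'); return d['color'],d['K'],d['view']
def ray(d,uv):
    _,K,V=d; R=V[:3,:3];c=-R.T@V[:3,3]
    r=R.T@np.linalg.solve(K,[uv[0],uv[1],1.]); return c,r/np.linalg.norm(r)
def onz(d,uv,z):
    c,r=ray(d,uv); return c+r*(z-c[2])/r[2]
def proj(d,p):
    _,K,V=d; q=K@(V[:3,:3]@np.asarray(p,float)+V[:3,3]); return q[:2]/q[2]
def tri(obs):
    A=np.zeros((3,3));b=np.zeros(3);L=[]
    for d,uv in obs:
        c,r=ray(d,uv);P=np.eye(3)-np.outer(r,r);A+=P;b+=P@c;L.append((c,P))
    x=np.linalg.solve(A,b); return x,[np.linalg.norm(P@(x-c))*1000 for c,P in L]
def crop(d,x0,y0,x1,y1,s,fn):
    im=d[0][y0:y1,x0:x1,::-1]; cv2.imwrite(fn,cv2.resize(im,None,fx=s,fy=s,interpolation=cv2.INTER_CUBIC))
E
python3 - <<'E'
from h import *
t=load('top0');s=load('scene0')
for d in(t,s): print(ray(d,(320,240)))
crop(t,170,150,330,290,5,'pics/t_rack.png')
crop(t,370,90,470,290,3,'pics/t_st.png')
crop(s,190,180,470,390,2.8,'pics/s_all.png')
E
```

```text
(array([ 0.38903244, -0.06365359,  1.32439241]), array([ 0.14603768,  0.01463032, -0.98917084]))
(array([ 1.50168919, -0.19000441,  0.79802553]), array([-0.80456484,  0.12560462, -0.58042993]))
```

View pics/t_rack.png

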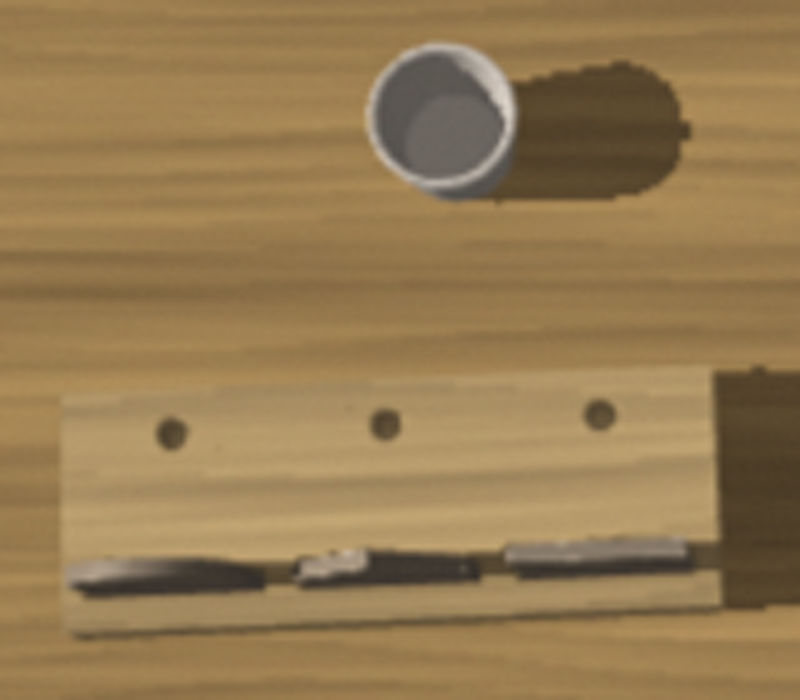

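View pics/t_st.png

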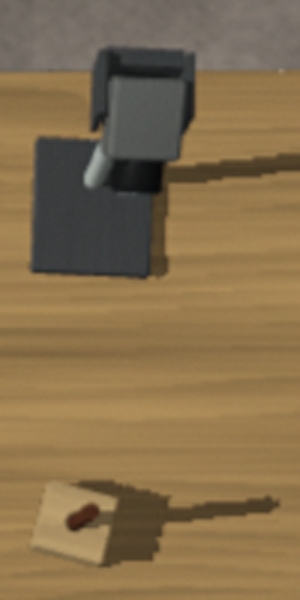

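View pics/s_all.png

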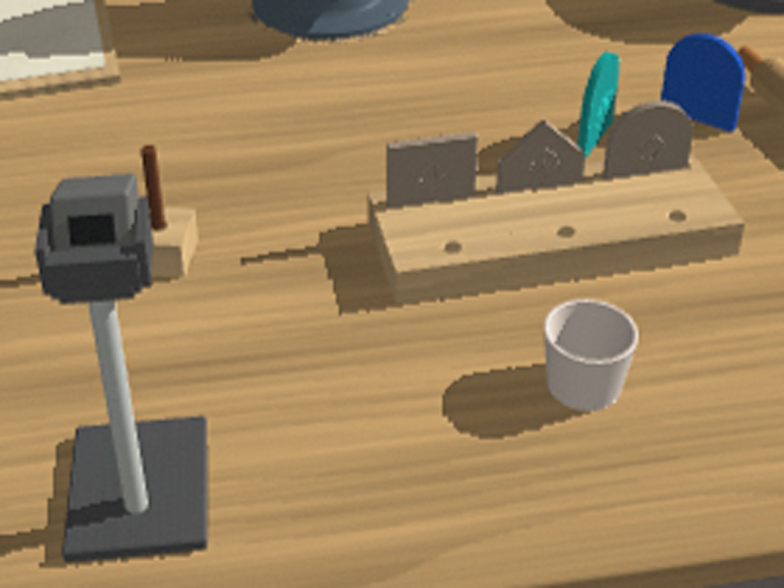

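```bash
python3 - <<'E'
from h import *
t=load('top0');s=load('scene0')
f=lambda u,v:((u+.5)/5-.5+170,(v+.5)/5-.5+150)
H=[onz(t,f(*p),.04) for p in[(171,434),(386,425),(599,415)]]
g=lambda u,v:((u+.5)/2.8-.5+190,(v+.5)/2.8-.5+180)
Hs=[onz(s,g(*p),.04) for p in[(678,216),(567,232),(453,247)]]
for a,b in zip(H,Hs):print(a.round(4),b.round(4))
C=[onz(t,f(*p),.04) for p in[(63,398),(712,370),(720,606),(75,634)]]
for c in C:print('corner',c.round(4))
print([np.linalg.norm(C[i]-C[i-1]).round(4) for i in range(4)],np.linalg.norm(H[0]-H[2]))
r=H[0]-H[2];y=r/np.linalg.norm(r);print('yaw H',np.arctan2(-y[0],y[1]))
r=(C[0]-C[1]);print('yaw C',np.arctan2(-r[0],r[1]));r=(C[3]-C[2]);print('yaw C',np.arctan2(-r[0],r[1]))
# dowel
k=lambda u,v:((u+.5)/3-.5+370,(v+.5)/3-.5+90)
print('dowel top',onz(t,k(91,511),.132), 'scene',onz(s,g(150,150),.132))
print('blk',[onz(t,k(*p),.04).round(4) for p in[(49,483),(118,502),(103,566),(33,545)]])
print('foot',[onz(t,k(*p),.01).round(4) for p in[(37,138),(152,138),(150,276),(32,271)]])
E
```

```text
[0.5893 0.2667 0.04  ] [0.5846 0.2668 0.04  ]
[0.5938 0.1513 0.04  ] [0.5903 0.1514 0.04  ]
[0.5989 0.0372 0.04  ] [0.5939 0.0368 0.04  ]
corner [0.6091 0.3256 0.04  ]
corner [ 0.6232 -0.0232  0.04  ]
corner [ 0.4964 -0.0277  0.04  ]
corner [0.4823 0.314  0.04  ]
[np.float64(0.1273), np.float64(0.3491), np.float64(0.1268), np.float64(0.342)] 0.22969154592370652
yaw H 0.04175247949909714
yaw C 0.040337926167146106
yaw C 0.04148713651997845
dowel top [ 0.51488253 -0.24233678  0.132     ] scene [ 0.51208653 -0.24244524  0.132     ]
blk [array([ 0.5495, -0.2197,  0.04  ]), array([ 0.5325, -0.2801,  0.04  ]), array([ 0.4762, -0.2654,  0.04  ]), array([ 0.4947, -0.2045,  0.04  ])]
foot [array([ 0.8792, -0.2188,  0.01  ]), array([ 0.8785, -0.3263,  0.01  ]), array([ 0.7455, -0.3203,  0.01  ]), array([ 0.7508, -0.2117,  0.01  ])]
```

```bash
cat >> h.py <<'E'
from scipy.spatial.transform import Rotation as Ro
def pose():
    from workcell import manip
    o=manip.get_obs(); q=o['eef_rot']; return np.array(o['eef_pos']),Ro.from_quat([q[1],q[2],q[3],q[0]]),o
def frame(x,y):
    x=np.array(x,float);x/=np.linalg.norm(x);y=np.array(y,float);y-=x*(x@y);y/=np.linalg.norm(y)
    return Ro.from_matrix(np.array([x,y,np.cross(x,y)]).T)
def plan(P,R,n=None):
    p,r,o=pose(); P=np.array(P,float)
    w=(r.inv()*R).as_rotvec(); D=P-p
    m=max(np.abs(r.inv().apply(D)).max()/.058,np.linalg.norm(w)/.17,1e-9)
    n=n or int(np.ceil(m))
    print('t',round(o['t'],2),'dist',np.round(D*1000,1),'rot',np.round(w,3),'rows',n)
    for i in range(n):
        ri=r*Ro.from_rotvec(w*i/n)
        print('  row',np.round(ri.inv().apply(D/n)*1000,1).tolist(),np.round(w/n,3).tolist())
def snap(n,tag):
    from workcell import manip
    d=manip.get_image(n); cv2.imwrite(f"pics/{n}{tag}.png",d["color"][:,:,::-1]); np.savez(f"{n}{tag}.npz",**d); return d
E
python3 - <<'E'
from h import *
p,r,o=pose();print(r.as_matrix().round(3))
w=load('wrist0');c,v=ray(w,(320,240));print('cam in tool',r.inv().apply(c-p).round(4),r.inv().apply(v).round(3))
y=.041
for s in(1,-1): plan([.49,-.24,.30],frame([0,0,-1],[s*np.cos(y),s*np.sin(y),0]))
E
```

```text
[[-0.     0.23  -0.973]
 [ 0.001 -0.973 -0.23 ]
 [-1.    -0.001  0.   ]]
cam in tool [-1.286e-01  1.000e-04 -7.390e-02] [ 0.957 -0.006  0.291]
t 0.15 dist [335.  416.5  55.5] rot [-1.38e+00 -1.00e-03  1.00e-03] rows 9
  row [-6.1, -36.5, -46.9] [-0.153, -0.0, 0.0]
  row [-6.1, -28.9, -51.9] [-0.153, -0.0, 0.0]
  row [-6.1, -20.6, -55.7] [-0.153, -0.0, 0.0]
  row [-6.1, -11.9, -58.2] [-0.153, -0.0, 0.0]
  row [-6.1, -2.9, -59.3] [-0.153, -0.0, 0.0]
  row [-6.2, 6.2, -59.1] [-0.153, -0.0, 0.0]
  row [-6.2, 15.2, -57.4] [-0.153, -0.0, 0.0]
  row [-6.2, 23.8, -54.4] [-0.153, -0.0, 0.0]
  row [-6.2, 31.8, -50.2] [-0.153, -0.0, 0.0]
t 0.15 dist [335.  416.5  55.5] rot [1.762e+00 1.000e-03 1.000e-03] rows 11
  row [-5.0, -29.9, -38.3] [0.16, 0.0, 0.0]
  row [-5.0, -35.6, -33.1] [0.16, 0.0, 0.0]
  row [-5.0, -40.4, -27.0] [0.16, 0.0, 0.0]
  row [-5.0, -44.2, -20.2] [0.16, 0.0, 0.0]
  row [-5.0, -46.9, -12.9] [0.16, 0.0, 0.0]
  row [-5.0, -48.3, -5.3] [0.16, 0.0, 0.0]
  row [-5.0, -48.5, 2.5] [0.16, 0.0, 0.0]
  row [-5.0, -47.5, 10.2] [0.16, 0.0, 0.0]
  row [-5.0, -45.3, 17.7] [0.16, 0.0, 0.0]
  row [-5.0, -41.9, 24.7] [0.16, 0.0, 0.0]
  row [-5.0, -37.4, 31.0] [0.16, 0.0, 0.0]
```

```bash
python3 - <<'E'
from h import *
plan([.46,-.28,.40],frame([.68,0,-.73],[.73,0,.68]),10)
E
```

```text
t 0.15 dist [305.  376.5 155.5] rot [-1.272  0.5    0.634] rows 10
  row [-15.5, -29.7, -38.3] [-0.127, 0.05, 0.063]
  row [-15.2, -23.5, -42.5] [-0.127, 0.05, 0.063]
  row [-14.2, -17.0, -45.8] [-0.127, 0.05, 0.063]
  row [-12.8, -10.1, -48.2] [-0.127, 0.05, 0.063]
  row [-10.7, -3.1, -49.6] [-0.127, 0.05, 0.063]
  row [-8.2, 3.8, -50.1] [-0.127, 0.05, 0.063]
  row [-5.3, 10.6, -49.5] [-0.127, 0.05, 0.063]
  row [-1.9, 17.0, -47.9] [-0.127, 0.05, 0.063]
  row [1.7, 23.0, -45.4] [-0.127, 0.05, 0.063]
  row [5.5, 28.3, -41.9] [-0.127, 0.05, 0.063]
```

Request:
{"api": "drive_tool", "payload": {"deltas": [[[-15,-30,-38,-0.127,0.05,0.063,1],[-15,-23,-42,-0.127,0.05,0.063,1],[-14,-17,-46,-0.127,0.05,0.063,1],[-13,-10,-48,-0.127,0.05,0.063,1],[-11,-3,-50,-0.127,0.05,0.063,1]]]}}

```text
t: 0.78
eef_pos: [0.3079, -0.4637, 0.3198]
eef_rot: [0.397, 0.726, 0.2, -0.525]
contact_force: [-0.1, 0.5, -0.5]
width: 0.999
```

Request:
{"api": "drive_tool", "payload": {"deltas": [[[-8,4,-50,-0.127,0.05,0.063,1],[-5,11,-50,-0.127,0.05,0.063,1],[-2,17,-48,-0.127,0.05,0.063,1],[2,23,-45,-0.127,0.05,0.063,1],[5,28,-42,-0.127,0.05,0.063,1]]]}}

```text
t: 1.4
eef_pos: [0.4591, -0.2632, 0.3994]
eef_rot: [0.658, 0.641, 0.288, -0.269]
contact_force: [0.0, -0.1, -0.2]
width: 0.999
```

```bash
python3 - <<'E'
from h import *
plan([.46,-.28,.40],frame([.68,0,-.73],[.73,0,.68]))
snap('wrist','1')
E
```

```text
t 1.4 dist [  0.9 -16.8   0.6] rot [ 0.033 -0.016 -0.011] rows 1
  row [-0.1, 0.5, 16.8] [0.033, -0.016, -0.011]
```

View pics/wrist1.png

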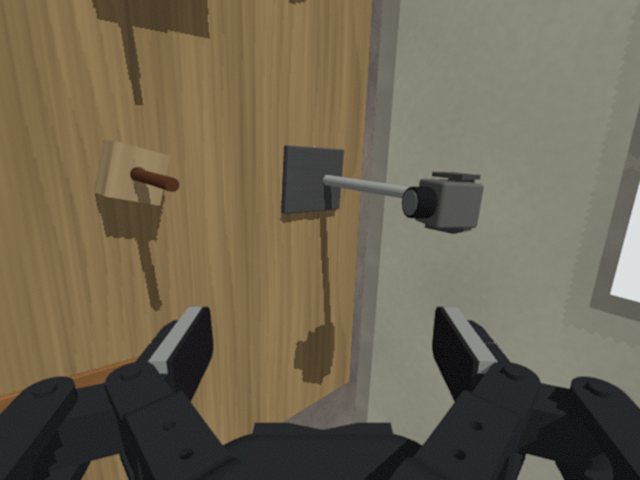

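```bash
python3 - <<'E'
from h import *
plan([.43,-.25,.27],frame([.68,0,-.73],[.73,0,.68]))
crop(load('wrist1'),380,150,500,250,6,'pics/w1c.png')
E
```

```text
t 1.45 dist [ -31.9    7.7 -130.7] rot [ 0.042 -0.024 -0.014] rows 2
  row [36.3, -56.5, -5.3] [0.021, -0.012, -0.007]
  row [36.6, -56.4, -4.6] [0.021, -0.012, -0.007]
```

View pics/w1c.png

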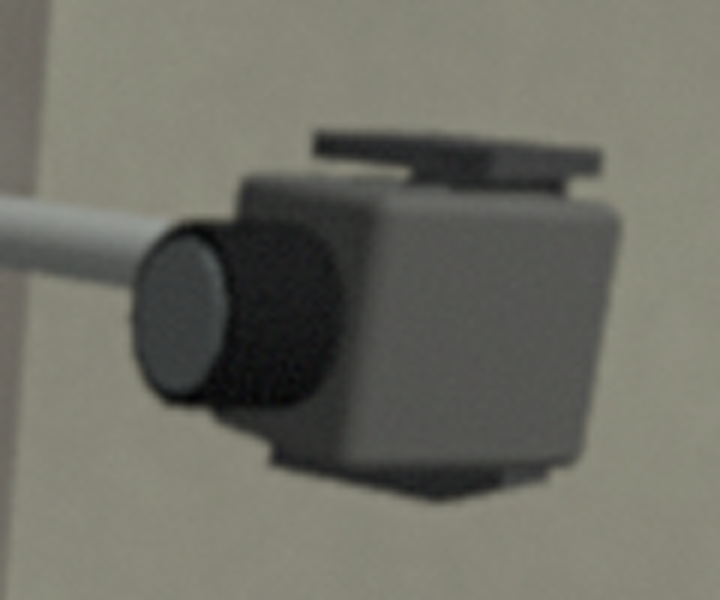

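Request:
{"api": "drive_tool", "payload": {"deltas": [[[36,-56,-5,0.02,-0.012,-0.007,1],[36,-56,-5,0.02,-0.012,-0.007,1],[0,0,0,0,0,0,1]]]}}

```text
t: 1.82
eef_pos: [0.4419, -0.2507, 0.3066]
eef_rot: [0.65, 0.643, 0.293, -0.28]
contact_force: [0.5, -0.4, 0.2]
width: 1.001
```

```bash
python3 - <<'E'
from h import *
d=snap('wrist','2');p,r,o=pose();print(p,r.as_matrix().round(3))
t=snap('top','2');crop(load('top2'),390,90,450,160,8,'pics/t2c.png')
E
```

```text
[ 0.4424199  -0.25106387  0.3077056 ] [[ 0.672  0.74   0.022]
 [ 0.012  0.019 -1.   ]
 [-0.74   0.672  0.003]]
```

View pics/wrist2.png

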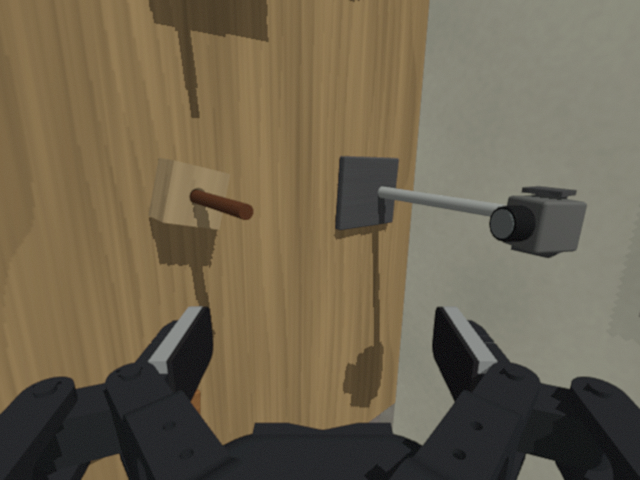

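View pics/t2c.png

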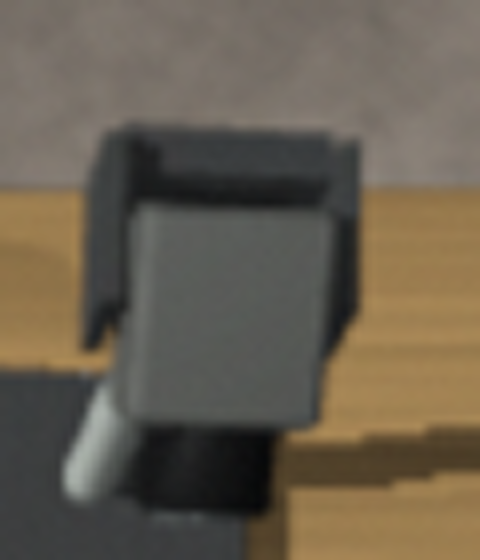

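```bash
python3 - <<'E'
from h import *
crop(load('wrist2'),480,170,600,270,6,'pics/w2c.png')
crop(load('scene0'),195,235,260,295,10,'pics/s0c.png')
E
```

```text
(no output)
```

View pics/w2c.png

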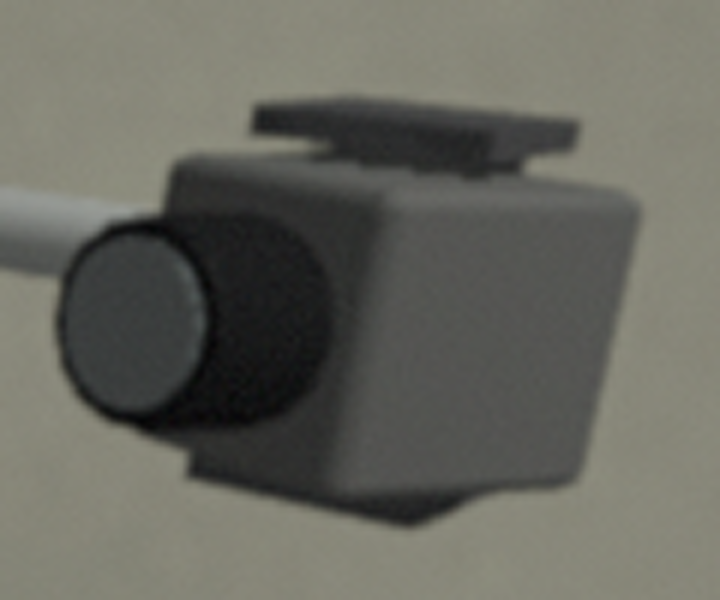

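View pics/s0c.png

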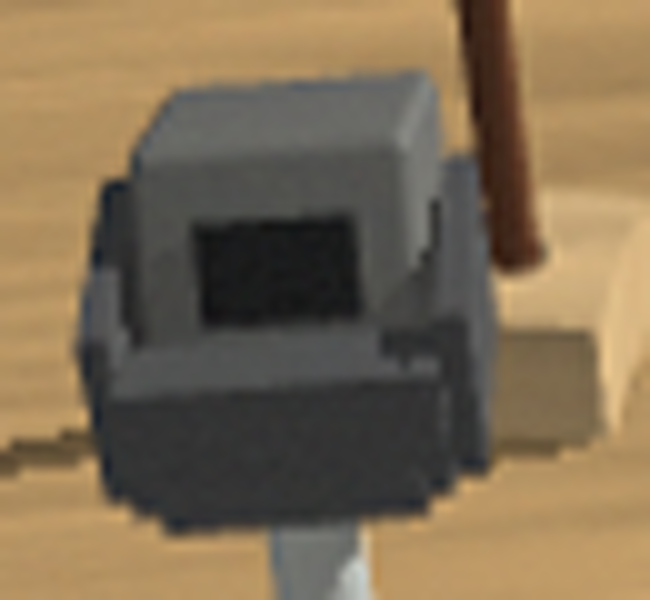

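```bash
cat > lens.py <<'E'
from h import *
W1,W2,T,S=load('wrist1'),load('wrist2'),load('top2'),load('scene0')
def c(x0,y0,s): return lambda u,v:((u+.5)/s-.5+x0,(v+.5)/s-.5+y0)
a,b,e,f=c(380,150,6),c(480,170,6),c(390,90,8),c(195,235,10)
pts={'FL':[(385,190),(388,200),(130,422),(430,75)],'FR':[(345,460),(337,495),(318,422),(180,92)],
'BR':[(580,460),(578,485),(332,207),(137,168)],'BL':[(617,215),(640,200),(139,207),(405,150)]}
X={}
for k,v in pts.items():
    obs=[(W1,a(*v[0])),(W2,b(*v[1])),(T,e(*v[2])),(S,f(*v[3]))]
    X[k],r=tri(obs); print(k,X[k].round(4),np.round(r,1))
l,r=tri([(W1,a(183,313)),(W2,b(135,325))]); print('lens',l.round(4),np.round(r,1))
print('len',[np.linalg.norm(X[i]-X[j]).round(4) for i,j in(('FL','BL'),('FR','BR'),('FL','FR'),('BL','BR'))])
xa=(X['BL']+X['BR']-X['FL']-X['FR']);xa/=np.linalg.norm(xa)
ya=(X['FL']+X['BL']-X['FR']-X['BR']);ya/=np.linalg.norm(ya)
print('x',xa.round(3),'tilt',np.arcsin(xa[2]),'yawx',np.arctan2(xa[1],xa[0]),'y',ya.round(3),'yawy',np.arctan2(-ya[0],ya[1]))
for k in('FL','FR','BL','BR'):print(k,(Ro.from_euler('ZY',[np.arctan2(xa[1],xa[0]),-np.arcsin(xa[2])]).inv().apply(X[k]-l)*1000).round(1))
E
python3 lens.py
```

```text
FL [ 0.762  -0.2411  0.2788] [1.5 1.5 1.7 2.1]
FR [ 0.7606 -0.2921  0.2794] [1.5 0.8 1.9 1.6]
BR [ 0.8147 -0.2949  0.3011] [1.  1.4 2.5 1.3]
BL [ 0.8161 -0.2441  0.3004] [1.7 0.9 3.9 1.7]
lens [ 0.7468 -0.2667  0.247 ] [0.4 0.4]
len [np.float64(0.0583), np.float64(0.0584), np.float64(0.051), np.float64(0.0509)]
x [ 0.927 -0.049  0.371] tilt 0.38049257175202855 yawx -0.05302450821752383 y [ 0.027  1.    -0.013] yawy -0.027486700589945113
FL [24.7 26.3 24.4]
FR [ 26.1 -24.7  24.5]
BL [83.  26.3 24.3]
BR [ 84.5 -24.6  24.6]
```

```bash
python3 - <<'E'
from h import *
plan([.5135,-.2424,.20],frame([0,0,-1],[np.cos(.041),np.sin(.041),0]))
E
```

```text
t 1.93 dist [  70.4    9.3 -108.9] rot [-0.016  0.012 -0.739] rows 5
  row [25.6, -4.2, -1.7] [-0.003, 0.002, -0.148]
  row [25.9, -0.4, -1.6] [-0.003, 0.002, -0.148]
  row [25.7, 3.4, -1.5] [-0.003, 0.002, -0.148]
  row [24.9, 7.2, -1.5] [-0.003, 0.002, -0.148]
  row [23.6, 10.8, -1.4] [-0.003, 0.002, -0.148]
```

Request:
{"api": "drive_tool", "payload": {"deltas": [[[25,-4,-2,-0.003,0.002,-0.15,1],[26,0,-2,-0.003,0.002,-0.15,1],[26,3,-1,-0.003,0.002,-0.15,1],[25,7,-1,-0.003,0.002,-0.15,1],[23,11,-1,-0.003,0.002,-0.14,1]]]}}

```text
t: 2.55
eef_pos: [0.5078, -0.2458, 0.227]
eef_rot: [0.535, 0.52, 0.481, -0.46]
contact_force: [-1.1, -0.6, 0.8]
width: 0.997
```

Request:
{"api": "drive_tool", "payload": {"deltas": [[[0,0,0,0,0,0,0.6]]]}}

```text
t: 2.68
eef_pos: [0.5119, -0.2441, 0.2265]
eef_rot: [0.535, 0.519, 0.483, -0.459]
contact_force: [-0.6, -0.3, -0.3]
width: 0.818
```

```bash
python3 - <<'E'
from h import *
plan([.5135,-.2424,.20],frame([0,0,-1],[np.cos(.041),np.sin(.041),0]))
d=snap('wrist','3')
w=load('wrist3');print(proj(w,[.5135,-.2424,.132]),proj(w,[.5132,-.2424,.04]))
E
```

```text
t 2.67 dist [  1.6   1.7 -26.5] rot [-0.001 -0.005 -0.113] rows 1
  row [26.6, -1.3, -1.5] [-0.001, -0.005, -0.113]
[308.75392101 248.33372688] [299.92736069 215.51688729]
```

View pics/wrist3.png

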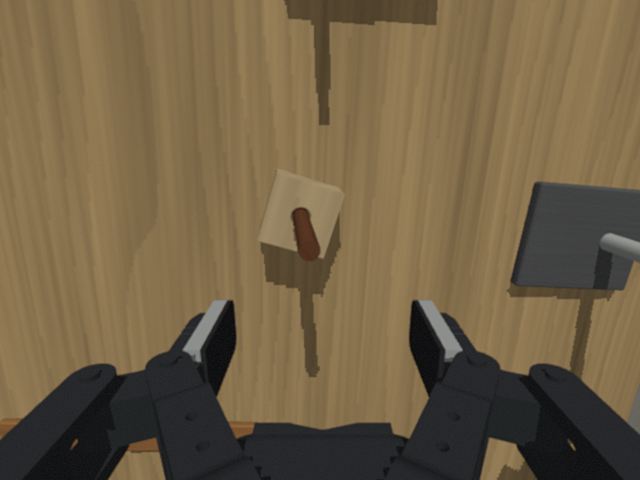

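Request:
{"api": "drive_tool", "payload": {"deltas": [[[27,-1,-1,-0.001,-0.005,-0.11,0.6],[0,0,0,0,0,0,0.6]]]}}

```text
t: 2.98
eef_pos: [0.5122, -0.2461, 0.2018]
eef_rot: [0.511, 0.49, 0.506, -0.492]
contact_force: [0.5, -0.1, -0.6]
width: 0.601
```

```bash
python3 - <<'E'
from h import *
plan([.5138,-.243,.10],frame([0,0,-1],[np.cos(.041),np.sin(.041),0]))
d=snap('wrist','4');crop(load('wrist4'),220,180,420,330,4,'pics/w4c.png')
w=load('wrist4');print(proj(w,[.5138,-.243,.132]))
E
```

```text
t 2.98 dist [   1.6    3.1 -101.8] rot [-0.006  0.007 -0.003] rows 2
  row [50.9, 0.7, -1.8] [-0.003, 0.003, -0.002]
  row [50.9, 0.8, -1.7] [-0.003, 0.003, -0.002]
[326.12796268 257.98552267]
```

View pics/w4c.png

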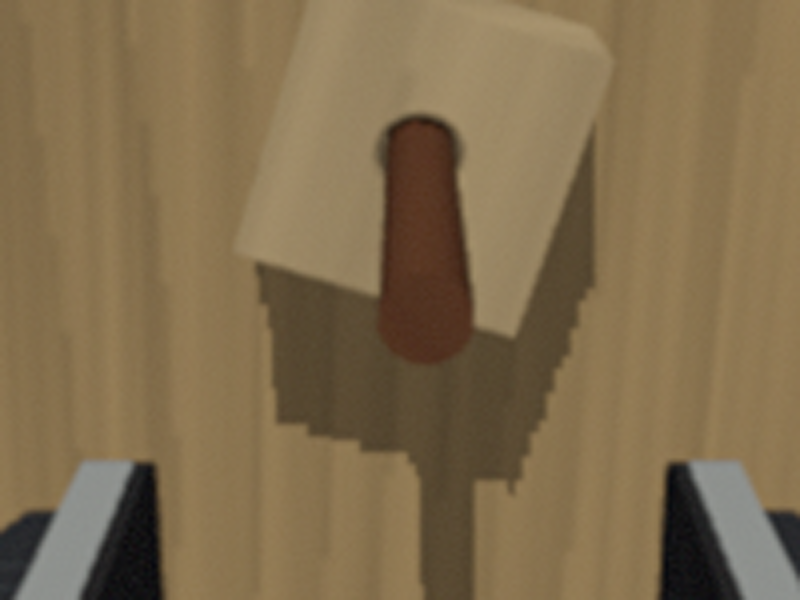

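Request:
{"api": "drive_tool", "payload": {"deltas": [[[52,1,-2,-0.003,0.003,-0.002,0.6],[51,1,-1,-0.003,0.003,-0.002,0.6],[0,0,0,0,0,0,0.6]]]}}

```text
t: 3.4
eef_pos: [0.5146, -0.2502, 0.1049]
eef_rot: [0.514, 0.492, 0.502, -0.492]
contact_force: [1.0, 0.5, 0.2]
width: 0.6
```

```bash
python3 - <<'E'
from h import *
plan([.5138,-.2434,.10],frame([0,0,-1],[np.cos(.041),np.sin(.041),0]))
E
```

```text
t 3.4 dist [-0.8  6.8 -4.9] rot [-0.009  0.012 -0.012] rows 1
  row [4.8, -0.6, -6.9] [-0.009, 0.012, -0.012]
```

Request:
{"api": "drive_tool", "payload": {"deltas": [[[5,0,-7,-0.009,0.012,-0.012,0.6],[0,0,0,0,0,0,0.6]]]}}

```text
t: 3.65
eef_pos: [0.516, -0.2448, 0.1046]
eef_rot: [0.512, 0.491, 0.507, -0.49]
contact_force: [-0.1, 0.3, 0.3]
width: 0.597
```

```bash
python3 - <<'E'
from h import *
plan([.5138,-.2434,.10],frame([0,0,-1],[np.cos(.041),np.sin(.041),0]))
E
```

```text
t 3.65 dist [-2.2  1.4 -4.6] rot [-0.002  0.004 -0.006] rows 1
  row [4.6, -2.2, -1.5] [-0.002, 0.004, -0.006]
```

Request:
{"api": "drive_tool", "payload": {"deltas": [[[5,-2,-1,-0.002,0.004,-0.006,0.6],[0,0,0,0,0,0,0.15],[0,0,0,0,0,0,0],[0,0,0,0,0,0,0],[0,0,0,0,0,0,0]]]}}

```text
t: 4.28
eef_pos: [0.5155, -0.2447, 0.1025]
eef_rot: [0.512, 0.49, 0.508, -0.489]
contact_force: [-0.4, 0.4, 0.1]
width: 0.148
```

```bash
python3 - <<'E'
from h import *
plan([.5138,-.2434,.10],frame([0,0,-1],[np.cos(.041),np.sin(.041),0]))
d=snap('wrist','5');crop(load('wrist5'),180,180,460,390,2.8,'pics/w5c.png')
w=load('wrist5');print(proj(w,[.5138,-.243,.132]))
E
```

```text
t 4.28 dist [-1.7  1.3 -2.5] rot [-0.001  0.002 -0.005] rows 1
  row [2.5, -1.6, -1.3] [-0.001, 0.002, -0.005]
[319.40122535 371.87313001]
```

View pics/w5c.png

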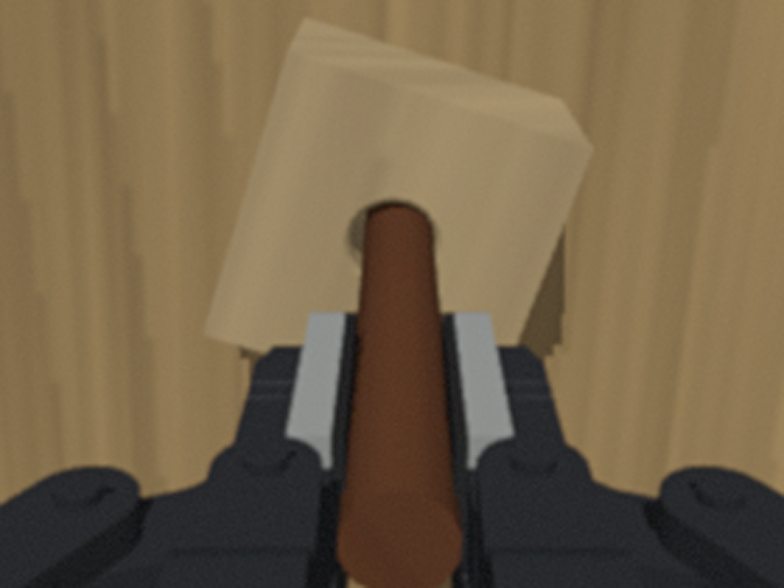

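Request:
{"api": "drive_tool", "payload": {"deltas": [[[-30,0,0,0,0,0,0],[-50,0,0,0,0,0,0],[-50,0,0,0,0,0,0]]]}}

```text
t: 4.7
eef_pos: [0.5124, -0.2438, 0.2309]
eef_rot: [0.508, 0.489, 0.512, -0.49]
contact_force: [0.4, 0.2, -0.2]
width: 0.143
```

```bash
python3 - <<'E'
from h import *
plan([.5875,.265,.23],frame([0,0,-1],[np.cos(.041),np.sin(.041),0]),10)
E
```

```text
t 4.7 dist [ 75.1 508.8  -0.9] rot [ 0.    -0.004  0.004] rows 10
  row [0.2, 9.6, -50.5] [0.0, -0.0, 0.0]
  row [0.2, 9.6, -50.5] [0.0, -0.0, 0.0]
  row [0.2, 9.6, -50.5] [0.0, -0.0, 0.0]
  row [0.2, 9.6, -50.5] [0.0, -0.0, 0.0]
  row [0.2, 9.6, -50.5] [0.0, -0.0, 0.0]
  row [0.2, 9.6, -50.5] [0.0, -0.0, 0.0]
  row [0.1, 9.6, -50.5] [0.0, -0.0, 0.0]
  row [0.1, 9.6, -50.5] [0.0, -0.0, 0.0]
  row [0.1, 9.6, -50.5] [0.0, -0.0, 0.0]
  row [0.1, 9.6, -50.5] [0.0, -0.0, 0.0]
```

Request:
{"api": "drive_tool", "payload": {"deltas": [[[0,15,-30,0,0,0,0],[0,15,-50,0,0,0,0],[0,10,-50,0,0,0,0],[0,10,-50,0,0,0,0],[0,10,-50,0,0,0,0]]]}}

```text
t: 5.32
eef_pos: [0.5673, -0.0123, 0.2351]
eef_rot: [0.509, 0.493, 0.505, -0.493]
contact_force: [0.2, -0.2, -0.7]
width: 0.145
```

```bash
python3 - <<'E'
from h import *
plan([.5875,.265,.23],frame([0,0,-1],[np.cos(.041),np.sin(.041),0]))
E
```

```text
t 5.33 dist [ 20.2 277.3  -5.1] rot [-0.013  0.003 -0.004] rows 5
  row [0.9, 5.6, -55.3] [-0.003, 0.001, -0.001]
  row [0.9, 5.7, -55.3] [-0.003, 0.001, -0.001]
  row [0.9, 5.9, -55.3] [-0.003, 0.001, -0.001]
  row [1.0, 6.0, -55.3] [-0.003, 0.001, -0.001]
  row [1.0, 6.2, -55.3] [-0.003, 0.001, -0.001]
```

Request:
{"api": "drive_tool", "payload": {"deltas": [[[1,6,-55,-0.003,0,0,0],[1,6,-55,-0.003,0,0,0],[1,6,-55,-0.003,0,0,0],[1,6,-55,-0.003,0,0,0],[1,6,-40,-0.003,0,0,0]]]}}

```text
t: 5.95
eef_pos: [0.5884, 0.2573, 0.2284]
eef_rot: [0.512, 0.489, 0.509, -0.489]
contact_force: [0.5, -0.7, -0.1]
width: 0.143
```

Request:
{"api": "drive_tool", "payload": {"deltas": [[[0,0,0,0,0,0,0]]]}}

```text
t: 6.08
eef_pos: [0.5868, 0.2618, 0.2281]
eef_rot: [0.513, 0.488, 0.512, -0.487]
contact_force: [0.1, -0.0, -0.7]
width: 0.145
```

```bash
python3 - <<'E'
from h import *
plan([.5875,.265,.18],frame([0,0,-1],[np.cos(.041),np.sin(.041),0]))
snap('wrist','6');snap('top','6');snap('scene','6')
E
```

```text
t 6.08 dist [  0.7   3.2 -48.1] rot [ 0.009  0.001 -0.002] rows 1
  row [48.1, 0.7, -3.2] [0.009, 0.001, -0.002]
```

View pics/wrist6.png

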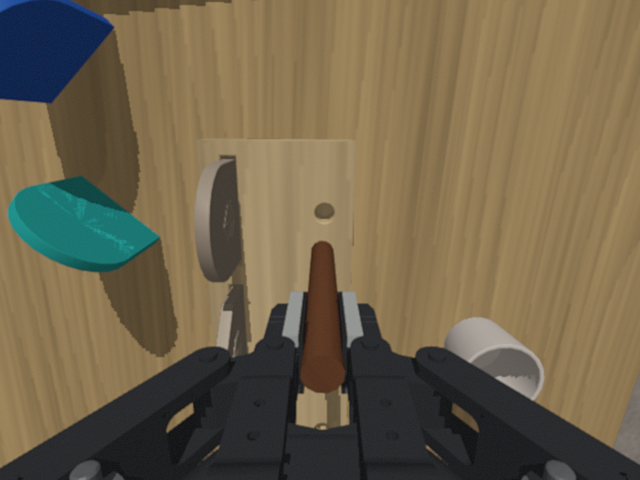

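View pics/scene6.png

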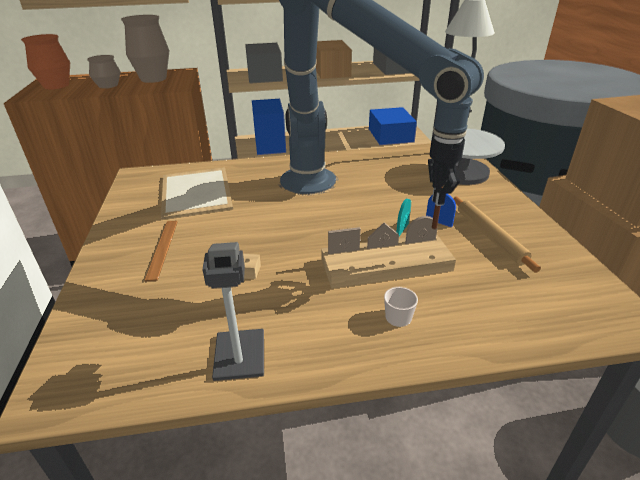

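```bash
python3 - <<'E'
from h import *
crop(load('wrist6'),270,190,380,290,7,'pics/w6c.png')
E
```

```text
(no output)
```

View pics/w6c.png

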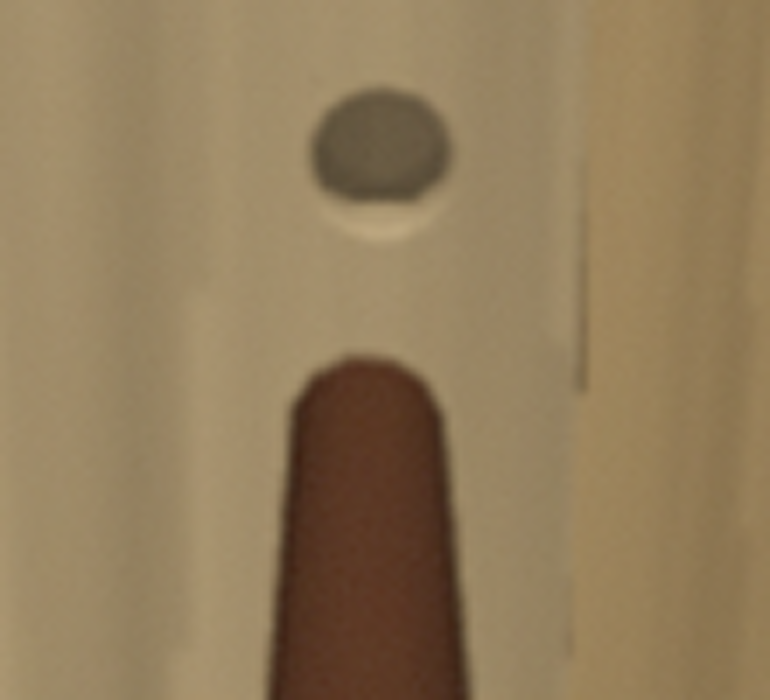

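```bash
python3 - <<'E'
from h import *
w=load('wrist6');f=lambda u,v:((u+.5)/7-.5+270,(v+.5)/7-.5+190)
h=onz(w,f(381,163),.04);print('hole',h)
print('hole w',onz(w,f(309,163),.04)-onz(w,f(453,163),.04),onz(w,f(381,85),.04)-onz(w,f(381,242),.04))
ft=onz(w,f(368,353),.1376);print('far edge',ft,'centre y ~',ft[1]-.007); print('foot c',onz(w,f(368,425),.1376),'w',onz(w,f(293,425),.1376)-onz(w,f(443,425),.1376))
tp=onz(w,(323,372),.2576);print('top',tp)
p,r,o=pose();print(p)
t=load('top6');print('proj hole top',proj(t,h))
E
```

```text
hole [0.58793769 0.26424279 0.04      ]
hole w [-0.0176628  -0.00087338  0.        ] [-0.00100874  0.01969587  0.        ]
far edge [0.58593441 0.26944503 0.1376    ] centre y ~ 0.26244503474396313
foot c [0.58626204 0.26286213 0.1376    ] w [-0.01312137 -0.00064639  0.        ]
top [0.58631921 0.26342443 0.2576    ]
[0.58849146 0.25601064 0.22792271]
proj hole top [204.68937506 236.90604657]
```

```bash
python3 - <<'E'
from h import *
from workcell import manip
for i in range(5):
    p,r,o=pose();w=manip.get_image('wrist');c,_=ray((w['color'],w['K'],w['view']),(320,240))
    print(o['t'],p.round(4),r.inv().apply(c-p).round(4),o['qvel'].round(3))
E
```

```text
6.225 [0.5885 0.256  0.2279] [-0.1288 -0.0006 -0.0742] [ 0.019 -0.007  0.011  0.003 -0.001  0.001 -0.002]
6.275 [0.5888 0.2553 0.228 ] [-0.1288 -0.0006 -0.0743] [ 0.011 -0.006  0.003 -0.001 -0.002 -0.003 -0.002]
6.325 [0.5889 0.2551 0.2281] [-0.1288 -0.0006 -0.0743] [ 0.004 -0.003 -0.003 -0.002 -0.002 -0.003 -0.   ]
6.375 [0.5889 0.2552 0.2283] [-0.1288 -0.0006 -0.0743] [-0.001 -0.001 -0.005 -0.003 -0.002 -0.001 -0.002]
6.425 [0.5889 0.2554 0.2284] [-0.1288 -0.0006 -0.0743] [-0.003 -0.001 -0.006 -0.002  0.002 -0.001 -0.002]
```

```bash
python3 - <<'E'
from h import *
plan([.588,.2645,.145],frame([0,0,-1],[np.cos(.041),np.sin(.041),0]))
E
```

```text
t 6.47 dist [ -0.8   8.8 -83.5] rot [ 0.     0.004 -0.003] rows 2
  row [41.7, -0.4, -4.6] [0.0, 0.002, -0.002]
  row [41.7, -0.3, -4.5] [0.0, 0.002, -0.002]
```

Request:
{"api": "drive_tool", "payload": {"deltas": [[[40,0,-5,0,0.002,-0.002,0],[30,0,-4,0,0.002,-0.002,0],[12,0,-1,0,0,0,0],[0,0,0,0,0,0,0]]]}}

```text
t: 6.98
eef_pos: [0.5909, 0.2629, 0.1464]
eef_rot: [0.51, 0.492, 0.508, -0.49]
contact_force: [0.2, 0.4, 0.0]
width: 0.149
```

```bash
python3 - <<'E'
from h import *
from workcell import manip
plan([.588,.2645,.145],frame([0,0,-1],[np.cos(.041),np.sin(.041),0]))
d=snap('wrist','7');crop(load('wrist7'),270,190,380,290,7,'pics/w7c.png')
print(pose()[0])
E
```

```text
t 6.97 dist [-2.9  1.6 -1.4] rot [-0.005 -0.    -0.003] rows 1
  row [1.4, -2.8, -1.7] [-0.005, -0.0, -0.003]
[0.59125609 0.26312134 0.14710602]
```

View pics/w7c.png

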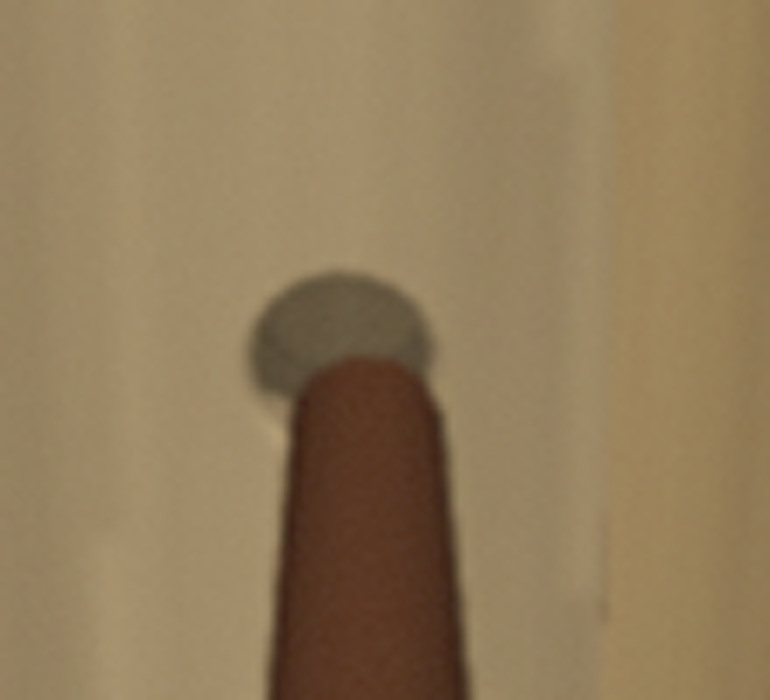

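```bash
python3 - <<'E'
from h import *
w=load('wrist7');f=lambda u,v:((u+.5)/7-.5+270,(v+.5)/7-.5+190)
h=onz(w,f(341.5,270),.04);print('hole far',h,'w',onz(w,f(248,355),.04)-onz(w,f(435,355),.04),'c',onz(w,f(341.5,355),.04))
ft=onz(w,f(368,353),.056);print('foot far',ft, 'w',onz(w,f(293,415),.056)-onz(w,f(443,415),.056))
print('diff (need shift)', h-[0,.0085,0]-(ft-[0,.007,0]))
plan([.5885,.2635,.145],frame([0,0,-1],[np.cos(.041),np.sin(.041),0]))
E
```

```text
hole far [0.58769302 0.27372238 0.04      ] w [-0.01741208 -0.00060649  0.        ] c [0.58796143 0.26552985 0.04      ]
foot far [0.59020333 0.27065702 0.056     ] w [-1.31087211e-02 -4.55586228e-04  2.77555756e-17]
diff (need shift) [-0.00251031  0.00156537 -0.016     ]
t 7.03 dist [-2.8  0.4 -2.1] rot [-0.005 -0.001 -0.005] rows 1
  row [2.1, -2.8, -0.5] [-0.005, -0.001, -0.005]
```

Request:
{"api": "drive_tool", "payload": {"deltas": [[[0,-2.5,-1.5,-0.005,0,-0.005,0],[0,0,0,0,0,0,0],[0,0,0,0,0,0,0]]]}}

```text
t: 7.4
eef_pos: [0.5899, 0.2653, 0.1503]
eef_rot: [0.51, 0.491, 0.51, -0.488]
contact_force: [0.3, 0.6, -0.3]
width: 0.143
```

```bash
python3 - <<'E'
from h import *
plan([.5886,.2646,.135],frame([0,0,-1],[np.cos(.041),np.sin(.041),0]))
d=snap('wrist','8');crop(load('wrist8'),270,190,380,290,7,'pics/w8c.png')
E
```

```text
t 7.4 dist [ -1.3  -0.7 -15.3] rot [-0.    -0.003 -0.004] rows 1
  row [15.3, -1.4, 0.7] [-0.0, -0.003, -0.004]
```

View pics/w8c.png

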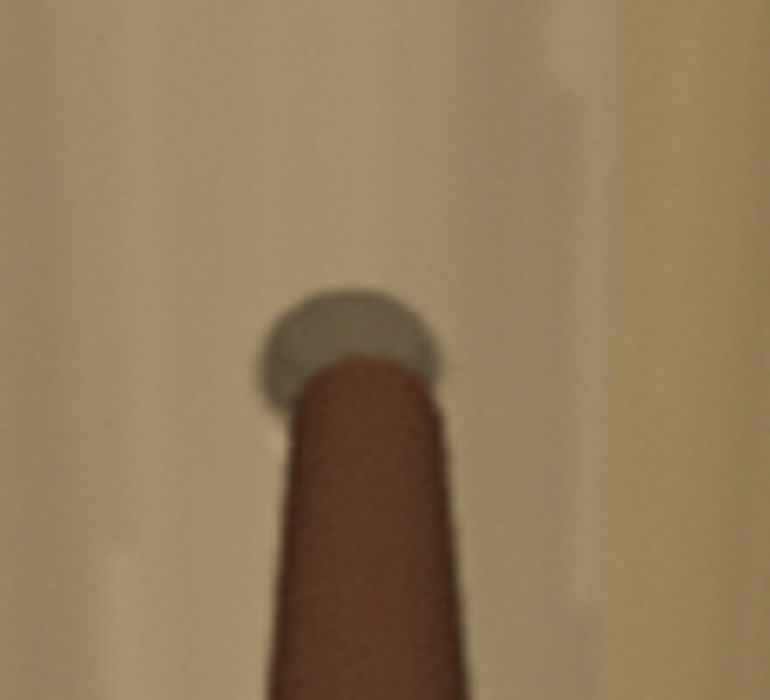

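Request:
{"api": "drive_tool", "payload": {"deltas": [[[10,-1.5,0.5,0,-0.003,-0.004,0],[0,0,0,0,0,0,0],[0,0,0,0,0,0,0]]]}}

```text
t: 7.82
eef_pos: [0.5883, 0.2647, 0.1394]
eef_rot: [0.51, 0.489, 0.51, -0.49]
contact_force: [0.3, 0.5, 0.3]
width: 0.148
```

```bash
python3 - <<'E'
from h import *
plan([.5886,.2646,.125],frame([0,0,-1],[np.cos(.041),np.sin(.041),0]))
d=snap('wrist','9');crop(load('wrist9'),270,190,380,290,7,'pics/w9c.png')
E
```

```text
t 7.83 dist [  0.3  -0.1 -14.4] rot [-0.     0.001  0.   ] rows 1
  row [14.4, 0.3, 0.1] [-0.0, 0.001, 0.0]
```

View pics/w9c.png

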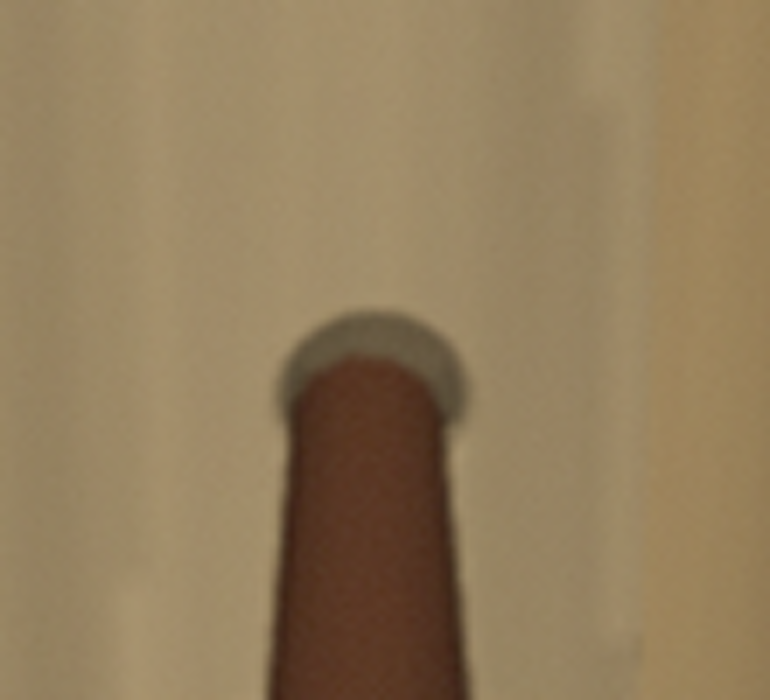

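```bash
python3 - <<'E'
from h import *
w=load('wrist9');f=lambda u,v:((u+.5)/7-.5+270,(v+.5)/7-.5+190)
h=onz(w,f(373,310),.04);ft=onz(w,f(368,353),.049)
print('diff (need shift)', h-[0,.0085,0]-(ft-[0,.007,0]))
E
```

```text
diff (need shift) [ 0.00038689 -0.00018075 -0.009     ]
```

Aligned; insert.

Request:
{"api": "drive_tool", "payload": {"deltas": [[[12,0.4,0,0,0.001,0,0],[8,0,0,0,0,0,0],[0,0,0,0,0,0,0]]]}}

```text
t: 8.25
eef_pos: [0.5885, 0.2643, 0.1175]
eef_rot: [0.51, 0.489, 0.51, -0.49]
contact_force: [-0.2, -0.0, 0.3]
width: 0.146
```

```bash
python3 - <<'E'
from h import *
plan([.5887,.2645,.104],frame([0,0,-1],[np.cos(.041),np.sin(.041),0]))
E
```

```text
t 8.25 dist [  0.2   0.2 -13.5] rot [-0.001  0.     0.001] rows 1
  row [13.5, 0.3, -0.2] [-0.001, 0.0, 0.001]
```

Request:
{"api": "drive_tool", "payload": {"deltas": [[[10,0.3,0,0,0,0,0],[4,0,0,0,0,0,0],[0,0,0,0,0,0,0]]]}}

```text
t: 8.62
eef_pos: [0.5889, 0.2644, 0.1025]
eef_rot: [0.51, 0.489, 0.51, -0.49]
contact_force: [-0.0, 0.4, 1.5]
width: 0.146
```

```bash
python3 - <<'E'
from h import *
plan([.5887,.2645,.103],frame([0,0,-1],[np.cos(.041),np.sin(.041),0]))
snap('wrist','10')
E
```

```text
t 8.62 dist [-0.2  0.1  0.5] rot [-0.001  0.     0.001] rows 1
  row [-0.5, -0.1, -0.1] [-0.001, 0.0, 0.001]
```

View pics/wrist10.png

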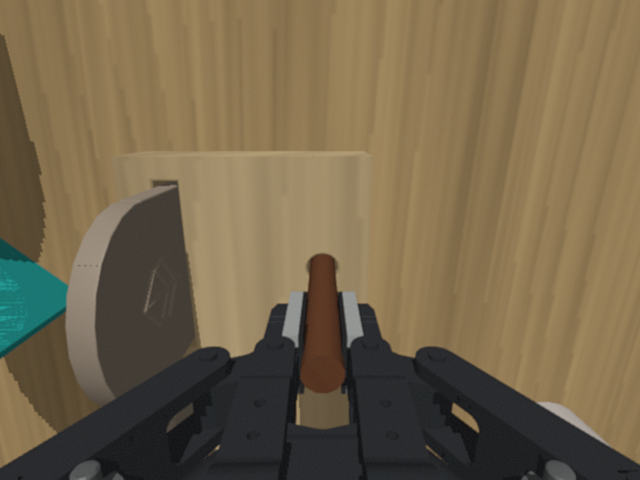

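Request:
{"api": "drive_tool", "payload": {"deltas": [[[0,0,0,0,0,0,0.5],[0,0,0,0,0,0,0.5],[0,0,0,0,0,0,0.5]]]}}

```text
t: 9.05
eef_pos: [0.5891, 0.2647, 0.1031]
eef_rot: [0.51, 0.49, 0.51, -0.49]
contact_force: [-1.1, -0.2, -0.6]
width: 0.499
```

Request:
{"api": "drive_tool", "payload": {"deltas": [[[-30,0,0,0,0,0,0.5],[-50,0,0,0,0,0,0.5],[-40,0,0,0,0,0,0.5],[0,0,0,0,0,0,0.5]]]}}

```text
t: 9.55
eef_pos: [0.5889, 0.2646, 0.2262]
eef_rot: [0.51, 0.489, 0.51, -0.49]
contact_force: [-1.1, 0.5, -0.3]
width: 0.499
```

```bash
python3 - <<'E'
from h import *
print(pose()[0])
snap('wrist','11');snap('top','11');snap('scene','11')
w=load('wrist11')
for P in([.5073,.2625,.122],[.5883,.2655,.132]):print(proj(w,P))
E
```

```text
[0.58890727 0.26455371 0.22615471]
[197.59651157 243.34101694]
[322.65394741 248.67118996]
```

View pics/wrist11.png

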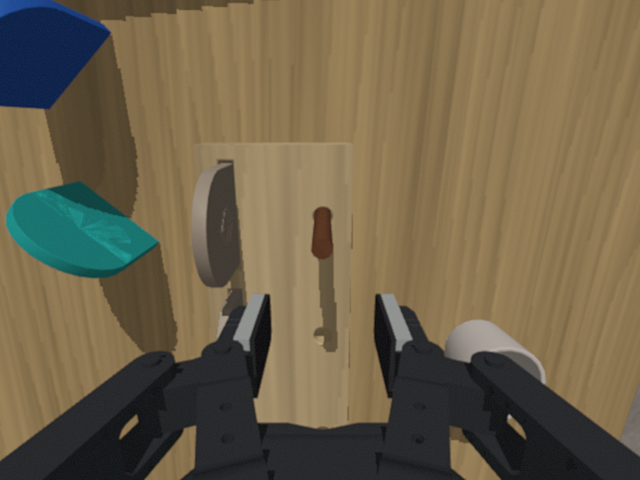

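```bash
python3 - <<'E'
from h import *
t=load('top0')
im=cv2.cvtColor(t[0],cv2.COLOR_RGB2HSV)
m=cv2.inRange(im,(80,100,40),(98,255,255));ys,xs=np.nonzero(m);k=(ys>280)&(ys<340)
i=np.argmin(ys+1000*~k)
for j in(np.argmin(np.where(k,ys,9999)),np.argmax(np.where(k,xs,-1)),np.argmin(np.where(k,xs,9999))):
    print((xs[j],ys[j]),[onz(t,(xs[j],ys[j]),z).round(3) for z in(0,.11)])
plan([.508,.2625,.20],frame([0,0,-1],[np.cos(.041),np.sin(.041),0]))
E
```

```text
(np.int64(215), np.int64(297)) [array([0.429, 0.241, 0.   ]), array([0.426, 0.215, 0.11 ])]
(np.int64(222), np.int64(299)) [array([0.424, 0.222, 0.   ]), array([0.421, 0.198, 0.11 ])]
(np.int64(192), np.int64(320)) [array([0.368, 0.301, 0.   ]), array([0.369, 0.271, 0.11 ])]
t 9.7 dist [-79.   -0.1 -21.4] rot [-0.     0.004  0.009] rows 2
  row [11.0, -39.4, -1.6] [-0.0, 0.002, 0.005]
  row [10.9, -39.4, -1.6] [-0.0, 0.002, 0.005]
```

Request:
{"api": "drive_tool", "payload": {"deltas": [[[10,-40,-1,0,0.002,0.005,0.5],[10,-35,-1,0,0.002,0.005,0.5],[0,-5,0,0,0,0,0.5],[0,0,0,0,0,0,0.5]]]}}

```text
t: 10.2
eef_pos: [0.5032, 0.2587, 0.1953]
eef_rot: [0.509, 0.487, 0.511, -0.493]
contact_force: [0.8, 0.1, -0.5]
width: 0.501
```

```bash
python3 - <<'E'
from h import *
snap('wrist','12')
plan([.508,.2625,.20],frame([0,0,-1],[np.cos(.041),np.sin(.041),0]))
w=load('wrist12')
for P in([.5073,.2625,.122],[.5892,.1655,.132]):print(proj(w,P))
E
```

```text
t 10.25 dist [4.7 3.7 4.8] rot [-0.002  0.003  0.009] rows 1
  row [-4.8, 4.8, -3.5] [-0.002, 0.003, 0.009]
[331.89847403 255.39355801]
[457.05549266 413.94095522]
```

View pics/wrist12.png

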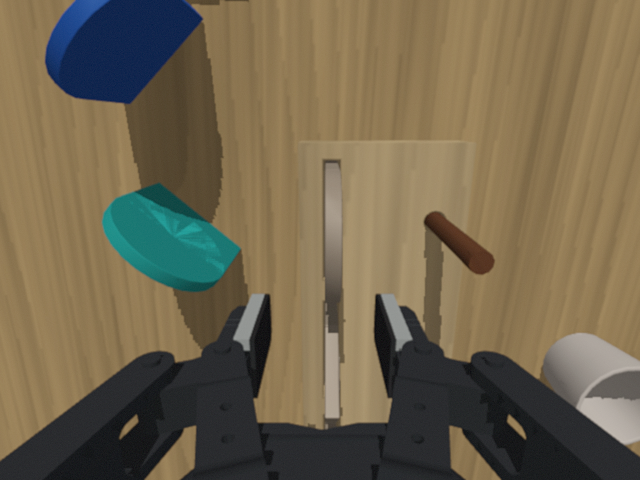

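```bash
python3 - <<'E'
from h import *
crop(load('wrist12'),290,140,390,340,3,'pics/w12c.png')
crop(load('top11'),170,210,330,290,5,'pics/t11c.png')
E
```

```text
(no output)
```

View pics/w12c.png

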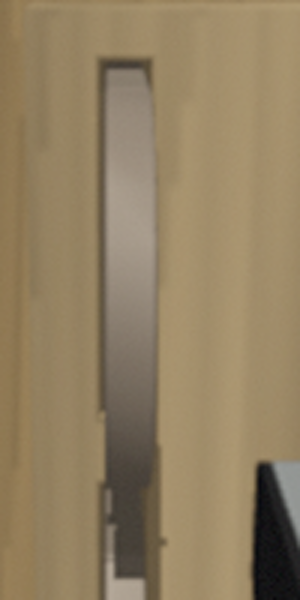

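View pics/t11c.png

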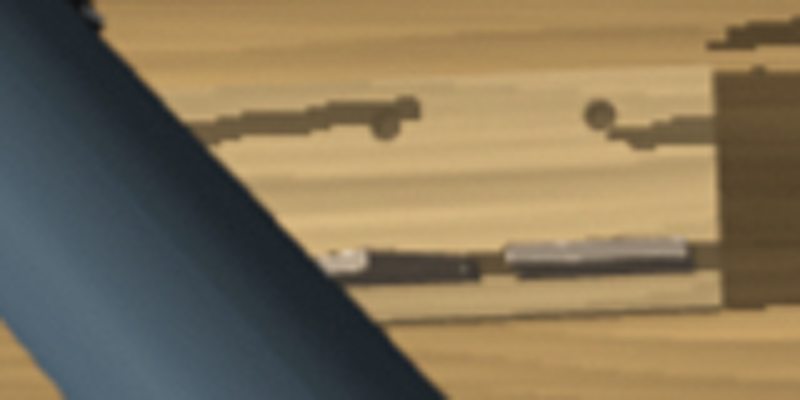

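```bash
python3 - <<'E'
from h import *
w=load('wrist12');f=lambda u,v:((u+.5)/3-.5+290,(v+.5)/3-.5+140)
for u in(106,131.5,157): print('top',onz(w,f(u,330),.122).round(4))
for u in(104,127,150): print('far',onz(w,f(u,72),.04).round(4),onz(w,f(u,72),.077).round(4))
print('slot',[onz(w,f(u,v),.04).round(4) for u,v in((98,58),(152,58),(98,480),(160,540))])
E
```

```text
top [0.5032 0.2658 0.122 ]
top [0.508 0.266 0.122]
top [0.5128 0.2662 0.122 ]
far [0.501  0.3054 0.04  ] [0.5009 0.3091 0.077 ]
far [0.5067 0.3056 0.04  ] [0.5059 0.3093 0.077 ]
far [0.5123 0.3059 0.04  ] [0.5108 0.3095 0.077 ]
slot [array([0.4994, 0.3087, 0.04  ]), array([0.5126, 0.3093, 0.04  ]), array([0.5039, 0.1946, 0.04  ]), array([0.522 , 0.1768, 0.04  ])]
```

```bash
python3 - <<'E'
from h import *
plan([.5085,.261,.15],frame([0,0,-1],[np.cos(.041),np.sin(.041),0]))
E
```

```text
t 10.25 dist [  5.2   2.2 -45.2] rot [-0.002  0.003  0.009] rows 1
  row [45.2, 5.7, -2.2] [-0.002, 0.003, 0.009]
```

Request:
{"api": "drive_tool", "payload": {"deltas": [[[40,5,-2,-0.002,0.003,0.009,0.5],[5,0,0,0,0,0,0.5],[0,0,0,0,0,0,0.5]]]}}

```text
t: 10.62
eef_pos: [0.5118, 0.2613, 0.1503]
eef_rot: [0.51, 0.492, 0.509, -0.489]
contact_force: [-0.9, -0.5, -0.4]
width: 0.504
```

```bash
python3 - <<'E'
from h import *
plan([.5085,.261,.107],frame([0,0,-1],[np.cos(.041),np.sin(.041),0]))
snap('wrist','13')
E
```

```text
t 10.62 dist [ -3.3  -0.3 -43.3] rot [-0.003 -0.002 -0.003] rows 1
  row [43.3, -3.5, 0.3] [-0.003, -0.002, -0.003]
```

View pics/wrist13.png

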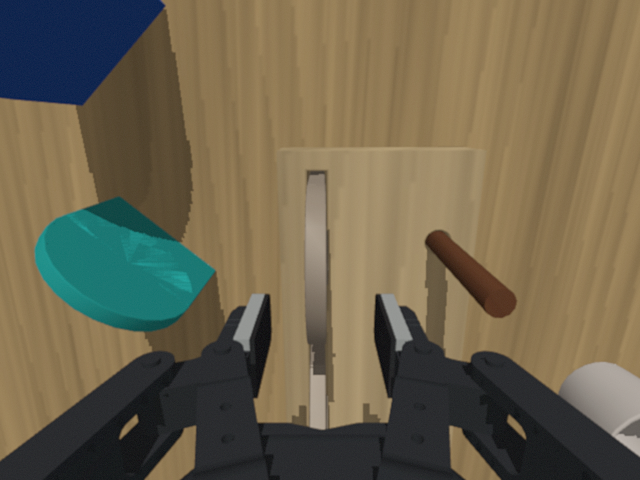

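Request:
{"api": "drive_tool", "payload": {"deltas": [[[30,-3,0,-0.003,-0.002,-0.003,0.5],[13,-0.5,0,0,0,0,0.5],[0,0,0,0,0,0,0.5],[0,0,0,0,0,0,0.5]]]}}

```text
t: 11.18
eef_pos: [0.5119, 0.2629, 0.1112]
eef_rot: [0.511, 0.493, 0.509, -0.487]
contact_force: [-0.3, 0.6, 0.5]
width: 0.498
```

```bash
python3 - <<'E'
from h import *
plan([.5085,.261,.107],frame([0,0,-1],[np.cos(.041),np.sin(.041),0]))
snap('wrist','14')
E
```

```text
t 11.18 dist [-3.4 -1.9 -4.2] rot [-0.002 -0.004 -0.008] rows 1
  row [4.2, -3.5, 1.8] [-0.002, -0.004, -0.008]
```

View pics/wrist14.png

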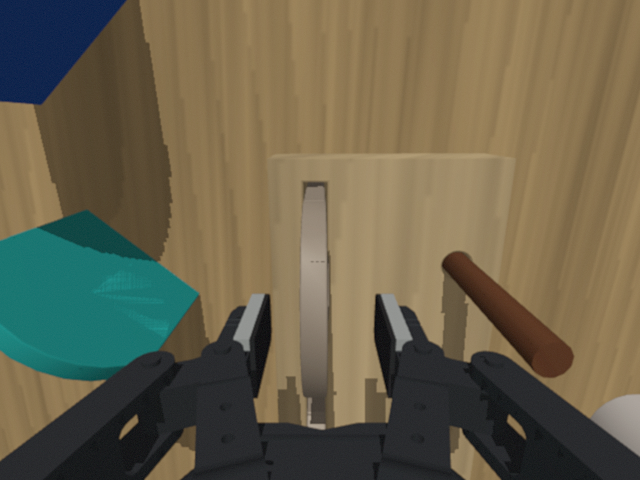

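Request:
{"api": "drive_tool", "payload": {"deltas": [[[4,-4,2,-0.002,-0.004,-0.008,0.4],[0,0,0,0,0,0,0.4],[0,0,0,0,0,0,0.4]]]}}

```text
t: 11.6
eef_pos: [0.5084, 0.261, 0.1083]
eef_rot: [0.511, 0.49, 0.51, -0.489]
contact_force: [0.4, 0.2, 0.1]
width: 0.399
```

```bash
python3 - <<'E'
from h import *
plan([.5085,.261,.107],frame([0,0,-1],[np.cos(.041),np.sin(.041),0]))
E
```

```text
t 11.6 dist [ 0.1  0.  -1.3] rot [ 0.    -0.    -0.002] rows 1
  row [1.3, 0.1, -0.0] [0.0, -0.0, -0.002]
```

Well aligned. Close.

Request:
{"api": "drive_tool", "payload": {"deltas": [[[1,0,0,0,0,0,0.2],[0,0,0,0,0,0,0.1],[0,0,0,0,0,0,0],[0,0,0,0,0,0,0],[0,0,0,0,0,0,0]]]}}

```text
t: 12.22
eef_pos: [0.5086, 0.2611, 0.1074]
eef_rot: [0.511, 0.49, 0.51, -0.489]
contact_force: [0.6, 0.9, 0.6]
width: 0.102
```

```bash
python3 - <<'E'
from h import *
plan([.5085,.261,.107],frame([0,0,-1],[np.cos(.041),np.sin(.041),0]))
snap('wrist','15')
E
```

```text
t 12.22 dist [-0.1 -0.1 -0.4] rot [ 0.    -0.    -0.002] rows 1
  row [0.4, -0.1, 0.1] [0.0, -0.0, -0.002]
```

View pics/wrist15.png

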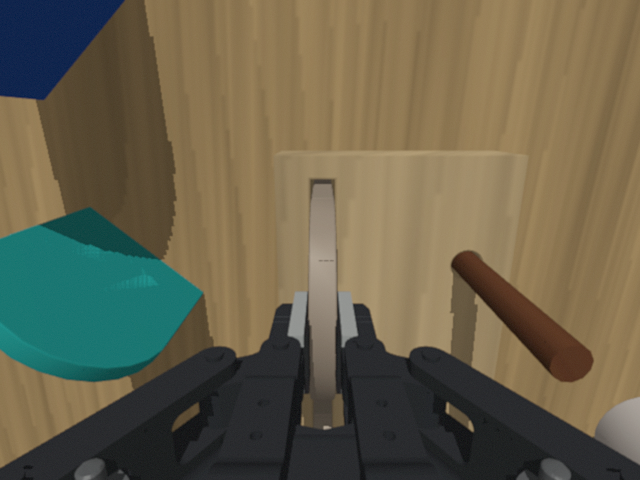

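Request:
{"api": "drive_tool", "payload": {"deltas": [[[-15,0,0,0,0,0,0],[-25,0,0,0,0,0,0],[-40,0,0,0,0,0,0],[-50,0,0,0,0,0,0],[-40,0,0,0,0,0,0]]]}}

```text
t: 12.9
eef_pos: [0.5059, 0.2594, 0.2809]
eef_rot: [0.51, 0.487, 0.511, -0.491]
contact_force: [0.7, 0.3, -2.2]
width: 0.108
```

```bash
python3 - <<'E'
from h import *
t,yaw=.38,-.042
L=np.array([.7468,-.2667,.247])
R=Ro.from_euler('ZY',[yaw,-t]).as_matrix()
mid=L-.15*R[:,0]; Rt=frame(-R[:,2],R[:,0]); P=mid-Rt.apply([.0404,0,0])
print('mid',mid,'TCP',P)
plan(P,Rt)
plan([.505,-.1,.27],frame([0,0,-1],[1,0,0]))
print('plaque bottom low',mid-.055*R[:,2])
E
```

```text
mid [ 0.60762315 -0.26085113  0.19136193] TCP [ 0.59265118 -0.26022194  0.22887998]
t 12.9 dist [  86.7 -519.6  -52. ] rot [ 0.084 -0.013  0.386] rows 10
  row [5.3, 6.5, 52.3] [0.008, -0.001, 0.039]
  row [5.7, 6.7, 52.2] [0.008, -0.001, 0.039]
  row [6.0, 6.9, 52.1] [0.008, -0.001, 0.039]
  row [6.3, 7.1, 52.1] [0.008, -0.001, 0.039]
  row [6.7, 7.3, 52.0] [0.008, -0.001, 0.039]
  row [7.0, 7.5, 51.9] [0.008, -0.001, 0.039]
  row [7.4, 7.6, 51.9] [0.008, -0.001, 0.039]
  row [7.7, 7.8, 51.8] [0.008, -0.001, 0.039]
  row [8.1, 7.9, 51.7] [0.008, -0.001, 0.039]
  row [8.5, 8.0, 51.6] [0.008, -0.001, 0.039]
t 12.9 dist [  -0.9 -359.4  -10.9] rot [0.043 0.003 0.006] rows 7
  row [1.7, -2.3, 51.3] [0.006, 0.0, 0.001]
  row [1.7, -2.0, 51.3] [0.006, 0.0, 0.001]
  row [1.7, -1.7, 51.3] [0.006, 0.0, 0.001]
  row [1.7, -1.4, 51.3] [0.006, 0.0, 0.001]
  row [1.6, -1.1, 51.3] [0.006, 0.0, 0.001]
  row [1.6, -0.8, 51.3] [0.006, 0.0, 0.001]
  row [1.6, -0.4, 51.3] [0.006, 0.0, 0.001]
plaque bottom low [ 0.62800578 -0.26170771  0.14028537]
```

Request:
{"api": "drive_tool", "payload": {"deltas": [[[2,0,30,0.008,0,0.02,0],[2,2,45,0.008,0,0.02,0],[2,4,50,0.008,0,0.03,0],[2,5,50,0.008,0,0.03,0],[2,5,50,0.008,0,0.03,0]]]}}

```text
t: 13.52
eef_pos: [0.5287, 0.0367, 0.2799]
eef_rot: [0.536, 0.531, 0.469, -0.459]
contact_force: [0.7, 0.3, -1.7]
width: 0.102
```

Request:
{"api": "drive_tool", "payload": {"deltas": [[[5,5,50,0.008,0,0.04,0],[5,5,50,0.008,0,0.04,0],[5,5,50,0.008,0,0.04,0],[5,5,40,0.008,0,0.04,0],[3,5,20,0.008,0,0.04,0]]]}}

```text
t: 14.15
eef_pos: [0.5558, -0.182, 0.2645]
eef_rot: [0.569, 0.587, 0.401, -0.413]
contact_force: [-0.3, -0.4, -2.0]
width: 0.106
```

```bash
cat > tgt.py <<'E'
from h import *
t,yaw=.38,-.042
L=np.array([.7468,-.2667,.247])
R=Ro.from_euler('ZY',[yaw,-t]).as_matrix()
mid=L-.15*R[:,0]; Rt=frame(-R[:,2],R[:,0]); OFF=np.array([.0404,0,0]); P=mid-Rt.apply(OFF)
E
python3 - <<'E'
from tgt import *
plan(P,Rt)
E
```

```text
t 14.15 dist [ 36.9 -78.2 -35.6] rot [ 0.009 -0.015  0.035] rows 2
  row [23.0, 12.5, 38.7] [0.004, -0.007, 0.018]
  row [23.5, 12.3, 38.5] [0.004, -0.007, 0.018]
```

Request:
{"api": "drive_tool", "payload": {"deltas": [[[12,8,28,0.004,-0.007,0.018,0],[15,9,25,0.004,-0.007,0.018,0],[10,6,15,0,0,0,0],[0,0,0,0,0,0,0],[0,0,0,0,0,0,0]]]}}

```text
t: 14.78
eef_pos: [0.5866, -0.253, 0.2384]
eef_rot: [0.577, 0.593, 0.385, -0.409]
contact_force: [0.5, 1.7, -2.5]
width: 0.101
```

```bash
python3 - <<'E'
from tgt import *
plan(P,Rt)
E
```

```text
t 14.78 dist [ 6.1 -7.2 -9.5] rot [-0.    -0.     0.002] rows 1
  row [11.2, 2.4, 7.0] [-0.0, -0.0, 0.002]
```

Request:
{"api": "drive_tool", "payload": {"deltas": [[[11,2.5,7,0,0,0.002,0],[0,0,0,0,0,0,0],[0,0,0,0,0,0,0]]]}}

```text
t: 15.15
eef_pos: [0.5933, -0.2584, 0.2294]
eef_rot: [0.578, 0.593, 0.385, -0.408]
contact_force: [-1.0, -0.1, -1.8]
width: 0.108
```

```bash
python3 - <<'E'
from tgt import *
plan(P,Rt)
for n in('wrist','top','scene'): snap(n,'20')
plan(P,Rt)
E
```

```text
t 15.15 dist [-0.6 -1.9 -0.5] rot [ 0.003 -0.001 -0.001] rows 1
  row [0.3, -0.7, 1.9] [0.003, -0.001, -0.001]
t 15.3 dist [-0.4 -1.5 -0.5] rot [ 0.003 -0.001 -0.001] rows 1
  row [0.4, -0.5, 1.5] [0.003, -0.001, -0.001]
```

View pics/wrist20.png

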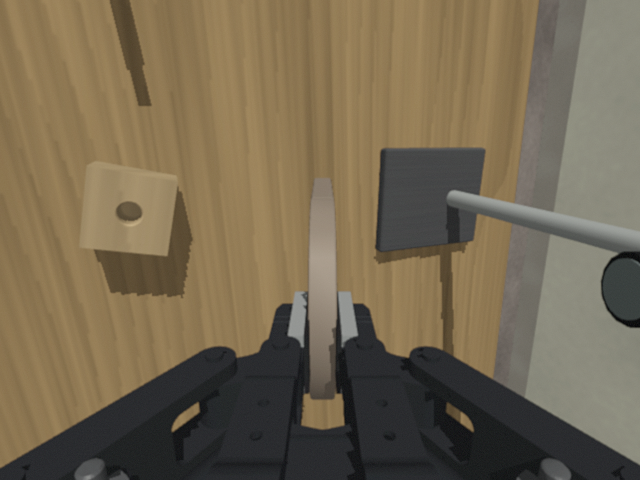

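View pics/scene20.png

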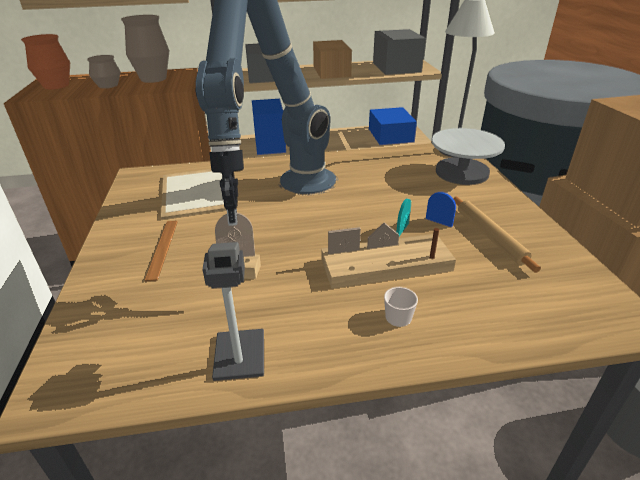

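View pics/top20.png

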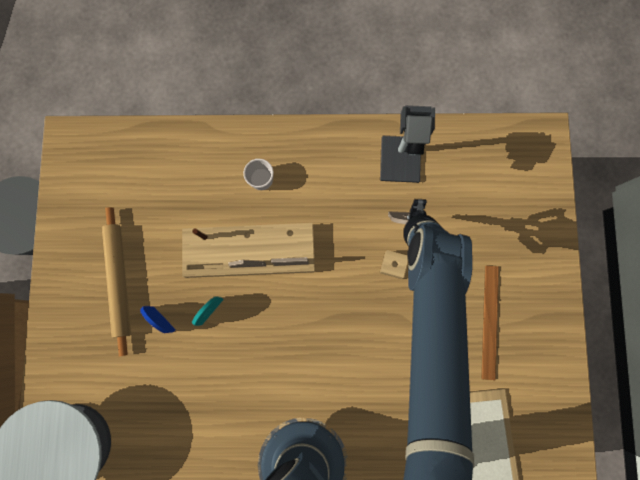

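```bash
python3 - <<'E'
from tgt import *
w=load('wrist20');s=load('scene20');t_=load('top20')
print('lens',proj(w,L))
# predicted plaque pts from actual pose
p,r,o=pose(); M=p+r.apply(OFF)
X=r.apply([0,1,0]);Z=r.apply([-1,0,0]);Y=np.cross(Z,X)
for nm,a,b in(('mid',0,0),('top',0,55),('L side +y at arc ctr',45,10),('R side',-45,10)):
    q=M+Y*a/1000+Z*b/1000+X*.005; print(nm,'scene',proj(s,q).round(1),'wrist',proj(w,q).round(1),'top',proj(t_,q).round(1))
crop(s,190,170,290,290,6,'pics/s20c.png');crop(w,290,160,360,420,2.3,'pics/w20c.png')
crop(w,540,200,640,340,5,'pics/w20l.png')
crop(t_,375,190,445,235,10,'pics/t20c.png')
E
```

```text
lens [627.82253754 288.90883606]
mid scene [234.1 236.2] wrist [333.1 285.6] top [410.2 215.9]
top scene [231.9 213.7] wrist [337.5 349.7] top [413.9 220.4]
L side +y at arc ctr scene [252.6 230.7] wrist [334.7 198. ] top [391.5 216. ]
R side scene [214.7 233.6] wrist [332.9 377.2] top [430.1 217.4]
```

View pics/s20c.png

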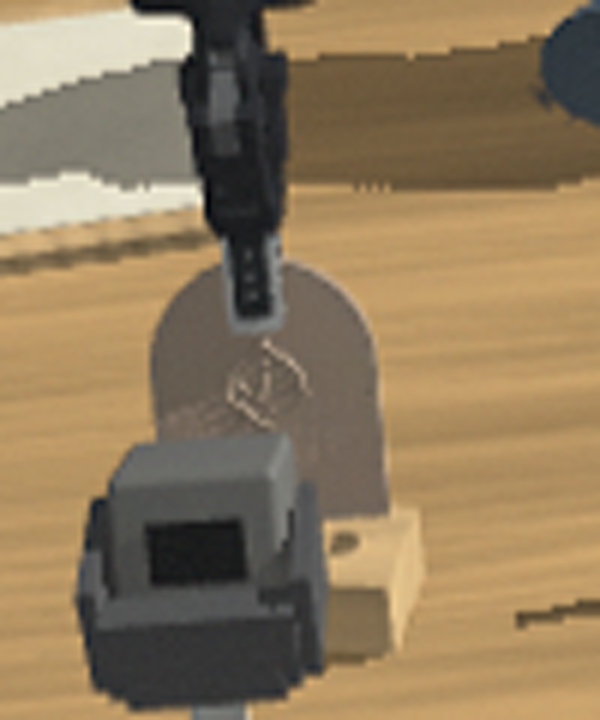

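View pics/w20c.png

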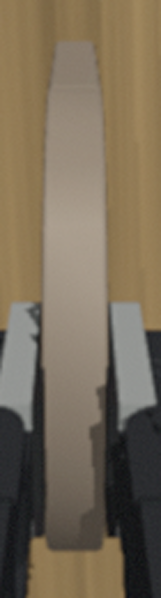

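View pics/w20l.png

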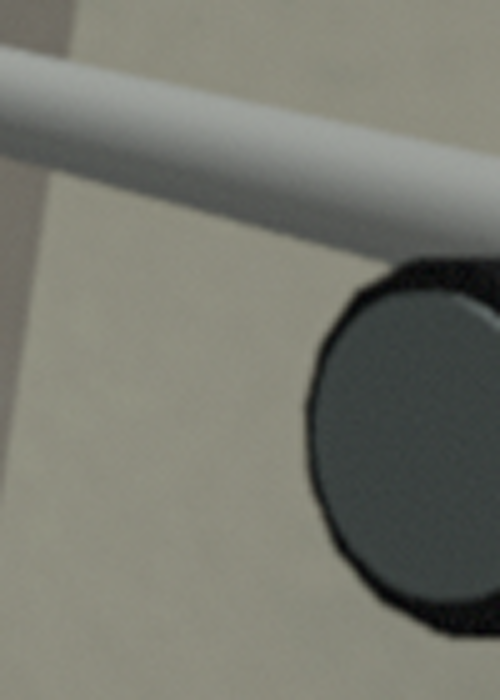

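View pics/t20c.png

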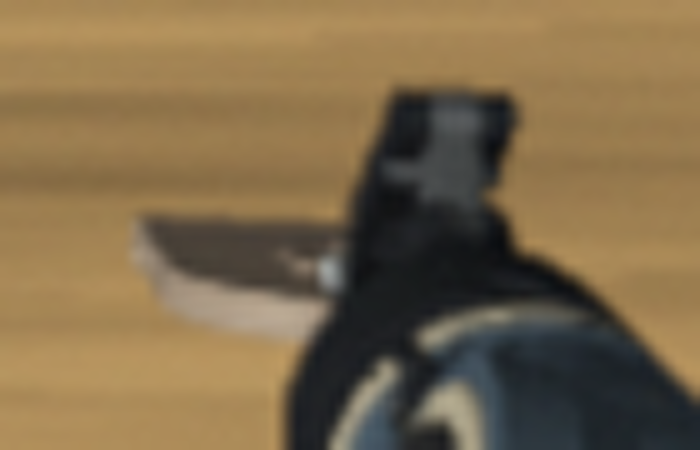

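```bash
python3 - <<'E'
from tgt import *
w=load('wrist20')
p,r,o=pose(); p=p+[-.0002,-.0001,0]
X=r.apply([0,1,0]);Z=r.apply([-1,0,0]);Y=np.cross(Z,X)
M=p+r.apply(OFF)
far=[proj(w,M+Y*.045+Z*z/1000+X*x)for z in(-55,10) for x in(-.005,.005)];print(np.round(far,1))
a=np.linspace(0,np.pi,181);v=[proj(w,M+Y*.045*np.cos(i)+Z*(.01+.045*np.sin(i)))[1] for i in a];print('max v',max(v))
E
```

```text
[[314.1 178. ]
 [331.  178. ]
 [310.9 198.3]
 [334.3 198.3]]
max v 400.42544443812716
```

Request:
{"api": "drive_tool", "payload": {"deltas": [[[0.4,-0.5,2.2,0.003,-0.001,-0.001,0],[0,0,0,0,0,0,0],[0,0,0,0,0,0,0],[0,0,0,0,0,0,0]]]}}

```text
t: 15.8
eef_pos: [0.5926, -0.2612, 0.2291]
eef_rot: [0.577, 0.594, 0.384, -0.409]
contact_force: [-0.0, 0.2, -1.9]
width: 0.105
```

```bash
python3 - <<'E'
import tgt; from tgt import *
P2=mid-Rt.apply([.0404,0,-.0007])
for i in range(3):
    plan(P2,Rt); snap(('wrist','scene','top')[i],'21')
print(pose()[2]['qvel'].round(4),pose()[2]['width'])
w=load('wrist21');crop(w,290,160,360,420,2.3,'pics/w21c.png')
E
```

```text
t 15.8 dist [ 0.   0.2 -0.3] rot [-0.001  0.001  0.   ] rows 1
  row [0.2, -0.1, -0.2] [-0.001, 0.001, 0.0]
t 15.85 dist [ 0.   0.2 -0.2] rot [-0.001  0.001  0.   ] rows 1
  row [0.2, -0.1, -0.2] [-0.001, 0.001, 0.0]
t 15.9 dist [-0.   0.2 -0.3] rot [-0.001  0.001 -0.   ] rows 1
  row [0.3, -0.1, -0.2] [-0.001, 0.001, -0.0]
[ 0.0007  0.0006 -0.0011  0.0013  0.0009 -0.0013 -0.0011] 0.10416039729547219
```

View pics/scene21.png

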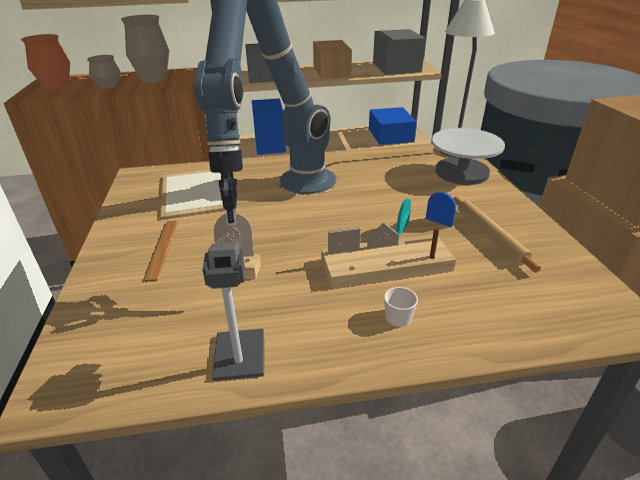

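The scene view shows the dowel upright in its rack hole at (434,245). The plaque is held in front of the camera at (234,235), and the other two plaques, the pot and the stand have not moved. The arm is still, so I am handing the job in.

```bash
python3 -c "
from workcell import manip
print(manip.sign_off())"
```

```text
the job is handed in; nothing more can be done
None
```

I put the marker dowel into the rack hole in front of the round-topped plaque and let it go. Then I lifted that plaque out, and the arm is holding it still in front of the inspection camera. I handed the job in at about 16 s.

**Dowel:** It stands upright in the hole; when I let go, the gripper was at the same height as when I picked it up, so it is fully seated.

**Plaque pose:** The arm is within about 0.4 mm and 0.002 rad of the pose I worked out from the images, and not moving. The leaf side faces the lens, right way up, with the middle 150 mm in front of it.

**Lens position:** It came from two wrist views with a miss of 0.4 mm, and a third view agreed to about one pixel.

**Less certain:**
- **Camera aim:** The tilt (0.38 rad) looks good to about 0.03 rad. The sideways angle came out between -0.027 and -0.053 rad depending on the method, and I used -0.042. The plaque's middle could therefore be a few millimetres off the lens axis.
- **Stand position:** The lens came out about 13 mm further forward than the foot's position suggested. I trusted the direct views of the lens.
- **Sideways fit in the grip:** The wrist and scene views differed by about 1 mm on where the plaque sits, so I corrected by 0.7 mm.

The other plaques, camera and stand, pot and batten had not moved in the last pictures. The highest tool force I saw was about 2.5 N.

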